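Change the vegetable slicer over to matchsticks and put the inserts away

TASK

Change the slicer over to thick matchsticks: push the dial in and turn it back from one dot to the open ring so that the bolt frees the straight-blade insert, take that insert out, slide the comb insert fully home in its place, then push and turn the dial to three dots and let it spring out, which bolts the comb in. Put the straight-blade insert and any other inserts lying about away in the tray, each flat in a pocket of its own. Leave the glass, the pepper mill and the spice jar where they stand.

Things in the scene. Friction and masses are not known exactly. Their poses are not given: they have to be found in the camera images.
- slicer: grey countertop vegetable slicer, fixed, yaw within 0.25. Origin on the table; +x is the way an insert is pushed in (away from the robot), +y towards the dial. Far side: slicing deck, two steel runway plates (tops 69 mm up, inner edges y = +/-30, from x = 29 mm). Near side: loading bay, open above and to -x (x = -88 to 18 mm), with side walls 10 mm high, 90 mm apart, funnelling to 75 mm at x = 30
- slot_home (a point): centre of a slab's underside when fully home, against the end stop: slicer x = 40, y = 0, z = 55 mm (bar's middle then at slicer x = 10, z = 78). The slab rests on two ledges and slides along +x, its long edges under the runway plates, in a channel 75 mm wide, 10 mm high with sloped lead-ins from x = 18 mm. Axes as the slicer's
- bay (a point): where to lower an insert on to the ledges of the loading bay, or to lift it out: centre of the slab's underside, slicer x = -35, y = 0, z = 55 mm, bar end towards the robot (slab x along slicer x); front edge then clear of the lead-ins. From here it slides 75 mm to home. Axes as the slicer's
- dial_grip (a point): black push-to-turn dial on a housing (top 70 mm) beside the bay, at slicer x = -20, y = 85 mm: disc 45 mm across with a grip bar 42 mm long, 13 thick, from 84 to 109 mm above the table. This point: on the dial's vertical axis, mid bar, 96 mm up with the dial out; it sinks and turns with the dial; x along the bar to the white pointer line
- dial (a joint): angle, rad, clockwise from above. Places 0.698 apart: open ring 0 (change), one dot 0.698, two dots 1.396, three dots 2.094. Turns only while pushed in. Let go within 0.1 of a place it springs out, locked; elsewhere it stays in. Off the ring a bolt stands across the bay behind the home insert; if the insert is not home the bolt hits its edge and the dial stops about one dot
- press (a joint): how far the dial is pushed in, m: 0 out (locked), 0.006 fully in; free to turn from about 0.0045. Spring 4 N at the start, 8 N fully in
- plain_grip (a point): straight-blade insert: window with one straight flat blade, no teeth; starts locked home in the slicer. White slab 92 (x) x 72 (y) x 8 mm, 90 g; across it a grip bar, 46 mm long (y), 12 thick (x), 30 high, pinched from above. This point is the bar's middle, 23 mm above the slab's underside; slab centre 30 mm ahead (+x). z up
- comb_grip (a point): comb (matchstick) insert: window with a blade and a row of six upright steel teeth 10 mm above the slab; starts on the table. White slab 92 (x) x 72 (y) x 8 mm, 90 g; across it a grip bar, 46 mm long (y), 12 thick (x), 30 high, pinched from above. This point is the bar's middle, 23 mm above the slab's underside; slab centre 30 mm ahead (+x). z up
- grater_grip (a point): grater insert: closed plate with 16 round raised steel graters; on the table or absent. White slab 92 (x) x 72 (y) x 8 mm, 90 g; across it a grip bar, 46 mm long (y), 12 thick (x), 30 high, pinched from above. This point is the bar's middle, 23 mm above the slab's underside; slab centre 30 mm ahead (+x). z up
- ripple_grip (a point): ripple insert: window with a zigzag steel blade; on the table or absent. White slab 92 (x) x 72 (y) x 8 mm, 90 g; across it a grip bar, 46 mm long (y), 12 thick (x), 30 high, pinched from above. This point is the bar's middle, 23 mm above the slab's underside; slab centre 30 mm ahead (+x). z up
- blank_grip (a point): cover insert: closed smooth plate without a blade; on the table or absent. White slab 92 (x) x 72 (y) x 8 mm, 90 g; across it a grip bar, 46 mm long (y), 12 thick (x), 30 high, pinched from above. This point is the bar's middle, 23 mm above the slab's underside; slab centre 30 mm ahead (+x). z up
- tray: fixed pale wooden tray, 223 (x) x 183 (y) x 14 mm, origin under its centre, yaw within 0.15. 2 x 2 pockets 104 (x) x 84 (y) mm, centres at x = +/-54.5, y = +/-44.5 mm; floor 5 mm above the table, walls and ribs 5 mm thick, 9 mm above the floor. An insert lies flat in a pocket, length along tray x, either way round; middle of its bar then 28 mm above the table
- glass: bystander: drinking glass, 81 mm across, 92 mm high, origin under its centre
- mill: bystander: brown wooden pepper mill, 58 mm across, 170 mm high, origin under its centre
- spice_jar: bystander: spice jar with a black cap, 41 mm across, 105 mm high, origin under its centre
Mind the look-alikes: they are no part of the job. Leave any yellow look-alike of the part that bears ripple_grip alone. Leave any red look-alike of the part that bears grater_grip alone.

How it is judged:
By the outcome, as a careful person would: the job done as asked, in the order asked, and still so for the second after the job is handed in, with the robot touching nothing.
Of grater, ripple, blank only 1 to 3 are there at a start; the rules pass over those that are not, and their reading is None.
At some moment in a run one of comb, grater, ripple, blank may be knocked a few centimetres aside while the robot is not near it.
Once in a run the grip may slacken for a moment while it holds something.
It also fails if it takes over 210 s, if anything falls off the work surface, if the arm or the gripper's body presses on something with over 40 N, if the wrist force passes 120 N, or if a joint passes its speed limit or range.

ROBOT

A 6-joint arm with a two-finger parallel gripper is mounted at the origin on the work surface; the furniture and walls round the work are solid. World frame = base frame: x ahead of the robot, y to its left, z up, the work surface at z = 0. Lengths are in m, angles in rad, forces in N, time in s.
With the tool pointing down it reaches from about 0.325 to 0.75 m from the base axis. Payload 7.6 kg.
Tool frame: the origin (TCP) lies at the very end of the fingers, on their centre line; the grasp point (between the pads) lies 19 mm behind it; y points along the fingers, z is the direction in which the jaws open and shut, and the axes are right-handed (so a half turn about y gives the same grasp; the last joint's range is limited). The gripper opens to 85 mm and grips with 20 to 120 N. Pads are 22 mm wide; open, the fingers measure 114 mm over their backs; the gripper's body (76 mm by 85 mm) begins 54 mm behind the grasp point. The pads swing forward as they close: fully open they stand 13 mm farther back than shut.
Start: joints at [1.193, 0.052, 1.401, -0, 1.689, -0.07], TCP at [0.159, 0.5, 0.231] pointing down, gripper open.
Joint ranges: [-2.9, 2.9], [-0.91, 2.17], [0.12, 2.37], [-1.06, 4.2], [0.26, 2.73], [-2.93, 2.93]. Speed limits (rad/s): [2.57, 2.57, 3.01, 3.14, 3.14, 3.14].

INTERFACE

Orientations are given as a rotation vector (axis times angle).
In Python, from station import bot gives the robot as it stands.
- The arm moves only by the tool move_arm, never from a script. Its argument "plan" is a list of rows, each a list of 3 entries, a list of its own where there are three numbers: the closure, from -1 (fully open) to 1 (shut), then the shift along the tool's x, y, z normalised to -1 to 1, where 1 is 40 mm, then the turn, a rotation vector about the tool's x, y, z normalised to -1 to 1, where 1 is 6 degrees. In form: [[gripper, [dx, dy, dz], [ax, ay, az]], ...]. A call has exactly 5 rows; each row shifts and turns the commanded pose from where the row before left it, along the tool's axes as they then stand; what a row does not reach is not made up. A row lasts 1/12 s, in which the tool goes at most 41.7 mm and 7.16 degrees, less where a joint would pass 70% of its speed; a pose out of reach is approached as far as the arm can. A call with a number of a shift or a turn outside -1 to 1 is refused whole. A call with a gripper value outside its range is refused whole. The fingers move at their own pace and stop on an object; "grip_force" is the grip in N (left out, the last holds). Time passes only in rows, so rows that do not move let the fingers close, or fill a call up. It gives the time, the measured TCP pose, the force and the opening at its end, in the units of the state.
- bot.state(): the state, without advancing time (a new reading comes with each control period).
- bot.read_camera(name): name is "scene" or "top" or "wrist"; returns a dict with "frame" (384x512x3 uint8, red, green, blue), "K" (3x3 intrinsics, pixels), "xyz" and "rotation" of the camera in the world. Camera axes: x right, y up, looking along -z (the intrinsics and any distortion apply to the point x, -y, -z); pixel columns grow to the right and rows downward; lengths in m; the calibration is good to about 2 mm. A picture is of the moment at which its call begins. There is no depth.
- bot.hand_in(): hands the job in, once; it reports no verdict.
Trained networks look in a picture, given as the dict that the camera call returned (one of the last four; its "shot" number tells which), for a name from the list of things; names that differ only in an ending like _2 or _b are one class to them, and where a whole thing is asked for, a point or a joint stands for the part that bears it (a point fixed in the world has none). Each returns a list of dicts, best first, with "score" (0 to 1); they miss things now and then, are a little off and sometimes report something else, mostly with a low value. They report only what shows in the picture. A call takes as long as a camera call. They do not tell look-alikes from the thing itself.
- bot.silhouettes(picture, name): "pixels" (384x512 bool, what is visible of it) and "box" ([centre column, centre row, width, height] in pixels, round what is visible of it).
- bot.tip_of(picture, name): "at" ([column, row] in pixels: a listed point, or the origin of a listed thing).
The state is a dict: "t": time; "joint_pos": joint angles; "qd": joint speeds; "joint_efforts": joint torques, N m; "tcp_pos": TCP position; "ee_rot": TCP orientation; "ft_force": force on the tool from outside, world axes, zero at the start; "wrist_torque": the same for the moment, N m; "grip_width": finger opening in m.
Only numpy, scipy, OpenCV 4.12 (cv2) and the standard library are available. Lean on these libraries where they do the work, as an engineer would, in place of code of your own. Each camera call takes 0.05 s, during which the arm holds its last target. There are 200 camera calls.

## Working session

There is one attempt and no reset: what is moved stays moved. The work goes in short steps, Python scripts to look and compute and a tool call to move; the robot and the scene stay as the last step left them, time stands still between calls to the robot, and variables do not carry over. Pictures are saved under pics/ and viewed, about 12 in all and at most 16, crops included, and the job is handed in when it is done.

Besides the shell and the picture viewer there is one more tool, called after "Call:" as name(argument=value, ...) on one line, values as JSON. move_arm: Moves the arm, as the interface text tells. Its arguments: {"type":"object","properties":{"plan":{"type":"array","items":{"type":"array"}},"grip_force":{"type":"number"}},"required":["plan"]}

```bash
mkdir -p pics; ls; cat > h.py <<'E'
import numpy as np, cv2
from scipy.spatial.transform import Rotation as R
from station import bot
def snap(n,f=None):
    p=bot.read_camera(n)
    if f: cv2.imwrite('pics/'+f,p['frame'][:,:,::-1])
    return p
def ray(p,px):
    K=p['K']; d=np.array([(px[0]-K[0,2])/K[0,0],-(px[1]-K[1,2])/K[1,1],-1.])
    rot=np.array(p['rotation']); M=rot if rot.shape==(3,3) else R.from_rotvec(rot).as_matrix()
    return np.array(p['xyz']),M@d
def atz(p,px,z):
    o,d=ray(p,px); return o+d*(z-o[2])/d[2]
def proj(p,X):
    rot=np.array(p['rotation']); M=rot if rot.shape==(3,3) else R.from_rotvec(rot).as_matrix()
    c=M.T@(np.array(X)-p['xyz']); K=p['K']
    return np.array([K[0,0]*c[0]/-c[2]+K[0,2],K[1,1]*-c[1]/-c[2]+K[1,2]])
E
python3 - <<'E'
from h import *
s=bot.state(); print(s)
for n in('top','scene'):
    p=snap(n,n+'0.png'); print(n,p.keys(),p['K'],p['xyz'],p['rotation'])
    for k,z in dict(slicer=0,slot_home=.055,bay=.055,dial_grip=.096,plain_grip=.078,comb_grip=.023,grater_grip=.023,ripple_grip=.023,blank_grip=.023,tray=0,glass=0,mill=0,spice_jar=0).items():
        for d in bot.tip_of(p,k)[:3]: print(k,round(d['score'],2),np.round(d['at']),np.round(atz(p,d['at'],z),3))
a=[cv2.imread(f'pics/{n}0.png') for n in('top','scene')]
E
```

```text
pics
{'t': 0.0, 'joint_pos': array([ 1.19267254e+00,  5.28187049e-02,  1.40171791e+00,  1.27152432e-05,
        1.68857508e+00, -7.02894724e-02]), 'qd': array([ 2.32389476e-04,  1.57277913e-04,  2.21236414e-04, -1.52419296e-04,
        8.79933085e-05,  1.02998653e-03]), 'joint_efforts': array([-6.59165307e-04, -3.81674159e+01, -3.60180759e+01, -1.15206858e-04,
        6.39444392e-03, -1.26643442e-07]), 'tcp_pos': array([0.15893432, 0.50005918, 0.23048531]), 'ee_rot': array([-1.55874101,  0.24192364, -0.2413719 ]), 'ft_force': array([ 0.28851516, -0.12311156,  0.17950133]), 'wrist_torque': array([ 0.05069737, -0.042957  , -0.0167677 ]), 'grip_width': 0.08500024383584294}
top dict_keys(['frame', 'K', 'xyz', 'rotation', 'shot']) [[412.8878549    0.         251.9046444 ]
 [  0.         412.8878549  193.97253355]
 [  0.           0.           1.        ]] [0.34382703 0.07844492 1.36307159] [ 0.06292197 -0.0926759  -1.58691369]
slicer 0.83 [198. 177.] [0.539 0.23  0.   ]
slicer 0.54 [254. 116.] [0.742 0.038 0.   ]
slot_home 0.91 [193. 158.] [0.593 0.238 0.055]
bay 0.6 [299. 113.] [ 0.736 -
[... 1085 characters left out ...]
 1.28120147] [ 0.73397936 -0.29618842 -0.72452166]
slicer 0.73 [241. 177.] [0.538 0.207 0.   ]
slot_home 0.57 [244. 158.] [0.59  0.242 0.055]
bay 0.94 [235. 167.] [0.525 0.228 0.055]
dial_grip 0.64 [220. 153.] [0.509 0.305 0.096]
plain_grip 0.55 [240. 158.] [0.561 0.241 0.078]
comb_grip 0.49 [284. 196.] [ 0.576 -0.016  0.023]
grater_grip 0.83 [190. 186.] [0.329 0.299 0.023]
grater_grip 0.79 [218. 214.] [0.315 0.097 0.023]
ripple_grip 0.56 [256. 246.] [ 0.318 -0.115  0.023]
tray 0.91 [329. 236.] [ 0.567 -0.266  0.   ]
glass 0.7 [225. 145.] [0.63 0.42 0.  ]
mill 0.83 [301. 173.] [0.747 0.043 0.   ]
spice_jar 0.56 [325. 188.] [ 0.751 -0.091  0.   ]
spice_jar 0.31 [283. 196.] [0.588 0.002 0.   ]
```

```bash
python3 - <<'E'
import cv2
a=cv2.imread('pics/top0.png')[80:320,100:420]
cv2.imwrite('pics/v1.png',cv2.resize(a,None,fx=2.5,fy=2.5,interpolation=cv2.INTER_CUBIC))
E
```

```text
(no output)
```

View pics/v1.png

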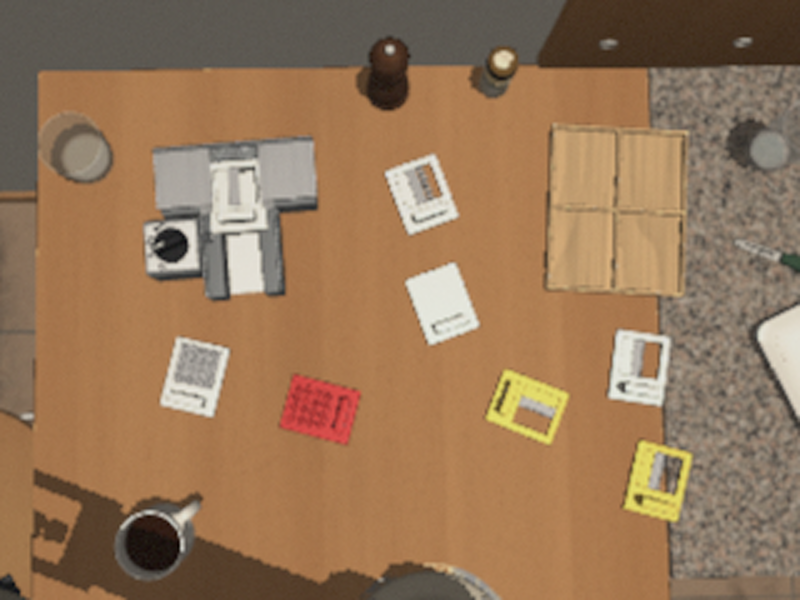

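```bash
cat >> h.py <<'E'
from scipy.optimize import minimize
def box(x0,x1,y0,y1,z0,z1): return np.array([[x,y,z] for x in(x0,x1) for y in(y0,y1) for z in(z0,z1)])/1000.
INS=[box(-16,76,-36,36,0,8),box(-6,6,-23,23,8,38)]     # grip origin at x=y=0, z from underside
TRAY=[box(-111.5,111.5,-91.5,91.5,0,14)]
def render(p,boxes,q,z):
    S=4; m=np.zeros((384*S,512*S),np.uint8); Rz=R.from_euler('z',q[2]).as_matrix()
    for b in boxes:
        X=b@Rz.T+[q[0],q[1],z]
        h=cv2.convexHull(np.array([proj(p,v) for v in X],np.float32))
        cv2.fillConvexPoly(m,np.int32(np.round((h+.5)*S-.5)),1)
    return cv2.resize(m.astype(np.float32),(512,384),interpolation=cv2.INTER_AREA)
def fit(views,boxes,q0,z):
    def c(q):
        s=0
        for p,m in views:
            r=render(p,boxes,q,z); s+=1-np.minimum(r,m).sum()/np.maximum(r,m).sum()
        return s/len(views)
    best=None
    q0=np.array(q0,float)
    r=minimize(c,q0,method='Nelder-Mead',options=dict(initial_simplex=np.vstack([q0,q0+[.012,0,0],q0+[0,.012,0],q0+[0,0,.2]]),xatol=2e-4,fatol=1e-5,maxiter=150))
    return r.x,1-r.fun
E
python3 - <<'E'
from h import *
ps=[snap('top'),snap('scene')]
for k in('comb_grip','grater_grip','ripple_grip','blank_grip','plain_grip','tray','slicer'):
    for p,n in zip(ps,('top','scene')):
        for i,d in enumerate(bot.silhouettes(p,k)[:3]):
            m=d['pixels']; print(k,n,i,round(d['score'],2),np.round(d['box']),'col',np.round(p['frame'][m].mean(0)),m.sum(), np.round(atz(p,d['box'][:2],.008),3))
            np.save(f'/tmp/{k}_{n}_{i}.npy',m)
E
```

```text
comb_grip top 0 0.57 [268. 158.  23.  30.] col [203. 199. 188.] 497 [ 0.596 -0.005  0.008]
comb_grip scene 0 0.65 [286. 194.  23.  21.] col [194. 176. 153.] 316 [ 0.599 -0.005  0.008]
grater_grip top 0 0.86 [228. 242.  32.  24.] col [192.  70.  65.] 630 [0.321 0.134 0.008]
grater_grip top 1 0.81 [180. 230.  30.  31.] col [190. 184. 173.] 656 [0.365 0.289 0.008]
grater_grip scene 0 0.76 [197. 185.  22.  16.] col [189. 174. 156.] 285 [0.365 0.297 0.008]
ripple_grip top 0 0.79 [355. 229.  28.  30.] col [199. 194. 182.] 580 [ 0.356 -0.284  0.008]
ripple_grip top 1 0.76 [363. 272.  23.  32.] col [194. 179.  97.] 629 [ 0.217 -0.305  0.008]
ripple_grip top 2 0.75 [312. 243.  32.  30.] col [204. 191. 103.] 535 [ 0.315 -0.142  0.008]
ripple_grip scene 0 0.92 [259. 253.  27.  23.] col [215. 178.  25.] 394 [ 0.312 -0.139  0.008]
ripple_grip scene 1 0.84 [273. 298.  32.  26.] col [219. 185.  22.] 439 [ 0.219 -0.304  0.008]
ripple_grip scene 2 0.61 [298. 272.  34.  25.] col [204. 188. 166.] 443 [ 0.357 -0.294  0.008]
blank_grip top 0 0.71 [277. 202.  27.  30.] col [219. 217. 205.] 632 [ 0.451 -0.
[... 207 characters left out ...]
p top 0 0.69 [196. 160.  21.  33.] col [201. 197. 186.] 466 [0.594 0.235 0.008]
plain_grip scene 0 0.65 [246. 158.  19.  20.] col [179. 170. 154.] 206 [0.632 0.278 0.008]
plain_grip scene 1 0.63 [266. 217.  21.  22.] col [213. 200. 179.] 331 [ 0.454 -0.034  0.008]
tray top 0 0.95 [344. 164.  58.  72.] col [186. 151. 107.] 3704 [ 0.572 -0.256  0.008]
slicer top 0 0.58 [192. 167.  70.  65.] col [151. 147. 140.] 3132 [0.571 0.247 0.008]
slicer top 1 0.51 [299. 110.  16.  21.] col [112.  98.  76.] 250 [ 0.761 -0.112  0.008]
slicer scene 0 0.86 [245. 164.  63.  50.] col [121. 110.  99.] 1661 [0.603 0.253 0.008]
slicer scene 1 0.49 [226. 135.  19.  27.] col [129. 109.  88.] 396 [0.676 0.465 0.008]
```

```bash
python3 - <<'E'
from h import *
ps=dict(top=snap('top'),scene=snap('scene'))
def hull(f):
    m=np.load(f).astype(np.uint8); h=cv2.convexHull(cv2.findNonZero(m)); o=np.zeros_like(m); cv2.fillConvexPoly(o,h,1); return o.astype(np.float32)
J={'comb':([('top',0),('scene',0)],INS,(.566,-.02,.25)),'grater':([('top',1),('scene',0)],INS,(.335,.302,-.2)),
'ripple':([('top',0),('scene',2)],INS,(.328,-.285,-.1)),'blank':([('top',0),('scene',0)],INS,(.426,-.025,.3)),
'tray':([('top',0)],TRAY,(.575,-.257,0)),'plain':([('top',0)],INS,(.567,.236,0))}
for k,(v,b,q) in J.items():
    n=k if k=='tray' else k+'_grip'
    for vv in([v]+([[x] for x in v] if len(v)>1 else [])):
        views=[(ps[a],hull(f'/tmp/{n}_{a}_{i}.npy')) for a,i in vv]
        for q0 in [q]: print(k,[a for a,_ in vv],*np.round(fit(views,b,q0,.055 if k=='plain' else 0),3))
E
```

```text
Traceback (most recent call last):
ValueError: setting an array element with a sequence. The requested array has an inhomogeneous shape after 1 dimensions. The detected shape was (2,) + inhomogeneous part.
```

```bash
python3 - <<'E'
from h import *
ps=dict(top=snap('top'),scene=snap('scene'))
def hull(f):
    m=np.load(f).astype(np.uint8); h=cv2.convexHull(cv2.findNonZero(m)); o=np.zeros_like(m); cv2.fillConvexPoly(o,h,1); return o.astype(np.float32)
J={'comb':([('top',0),('scene',0)],INS,(.566,-.02,.25)),'grater':([('top',1),('scene',0)],INS,(.335,.302,-.2)),
'ripple':([('top',0),('scene',2)],INS,(.328,-.285,-.1)),'blank':([('top',0),('scene',0)],INS,(.426,-.025,.3)),
'tray':([('top',0)],TRAY,(.575,-.257,0)),'plain':([('top',0)],INS,(.567,.236,0))}
for k,(v,b,q) in J.items():
    n=k if k=='tray' else k+'_grip'
    for vv in([v]+([[x] for x in v] if len(v)>1 else [])):
        views=[(ps[a],hull(f'/tmp/{n}_{a}_{i}.npy')) for a,i in vv]
        f=fit(views,b,q,.055 if k=='plain' else 0); print(k,[a for a,_ in vv],np.round(f[0],3),round(f[1],2))
s=bot.state(); print(R.from_rotvec(s['ee_rot']).as_matrix().round(3))
w=bot.read_camera('wrist'); print('wrist cam',w['xyz'],R.from_rotvec(w['rotation']).as_matrix().round(2) if np.size(w['rotation'])==3 else w['rotation'],w['K'][0])
E
```

```text
comb ['top', 'scene'] [ 0.573 -0.014  0.356] 0.91
comb ['top'] [ 0.574 -0.015  0.365] 0.93
comb ['scene'] [ 0.573 -0.013  0.373] 0.9
grater ['top', 'scene'] [ 0.336  0.306 -0.222] 0.9
grater ['top'] [ 0.336  0.305 -0.223] 0.93
grater ['scene'] [ 0.335  0.307 -0.243] 0.89
ripple ['top', 'scene'] [ 0.335 -0.281 -0.172] 0.92
ripple ['top'] [ 0.337 -0.281 -0.147] 0.92
ripple ['scene'] [ 0.334 -0.282 -0.119] 0.92
blank ['top', 'scene'] [ 0.426 -0.036  0.331] 0.92
blank ['top'] [ 0.427 -0.037  0.317] 0.92
blank ['scene'] [ 0.426 -0.037  0.338] 0.93
tray ['top'] [ 0.576 -0.265 -0.059] 0.97
plain ['top'] [0.563 0.231 0.089] 0.9
[[ 0.953  0.     0.303]
 [-0.303  0.     0.953]
 [ 0.    -1.     0.   ]]
wrist cam [0.08310491 0.52449824 0.37364446] [[ 0.3  -0.9  -0.3 ]
 [ 0.95  0.29  0.1 ]
 [ 0.   -0.31  0.95]] [323.09807347   0.         259.55721699]
```

Call:
move_arm(plan=[[-1,[0.9,0,-0.19],[0,0,0]],[-1,[0.9,0,-0.19],[0,0,0]],[-1,[0.9,0,-0.19],[0,0,0]],[-1,[0.9,0,-0.19],[0,0,0]],[-1,[0.9,0,-0.19],[0,0,0]]], grip_force=60)

```text
t: 2.87
tcp_pos: [0.3203, 0.4086, 0.2315]
ee_rot: [-1.557, 0.241, -0.241]
ft_force: [0.2, 0.4, -0.4]
grip_width: 0.0854
```

Call:
move_arm(plan=[[-1,[0.9,0,-0.19],[0,0,0]],[-1,[0.9,0,-0.19],[0,0,0]],[-1,[0.9,0,-0.19],[0,0,0]],[-1,[0.9,0,-0.19],[0,0,0]],[-1,[0.9,0,-0.19],[0,0,0]]])

```text
t: 3.28
tcp_pos: [0.4805, 0.3176, 0.2314]
ee_rot: [-1.557, 0.242, -0.242]
ft_force: [-0.0, 1.6, 0.5]
grip_width: 0.0853
```

Call:
move_arm(plan=[[-1,[0,0,0],[0,-1,0]],[-1,[0,0,0],[0,-1,0]],[-1,[0,0,0],[0,-1,0]],[-1,[0,0,0],[0,-0.8,0]],[-1,[0,0,0],[0,0,0]]])

```text
t: 3.7
tcp_pos: [0.4792, 0.3188, 0.2312]
ee_rot: [-1.57, -0.073, 0.073]
ft_force: [-0.0, 0.3, 0.6]
grip_width: 0.0854
```

```bash
python3 - <<'E'
from h import *
p=snap('wrist','w1.png'); print(p['xyz'])
for k,z in dict(dial_grip=.096,plain_grip=.078,bay=.055,slot_home=.055,comb_grip=.023,glass=0).items():
    for d in bot.tip_of(p,k)[:2]: print(k,round(d['score'],2),np.round(d['at']),np.round(atz(p,d['at'],z),4))
E
```

```text
[0.39983926 0.31103616 0.37354863]
dial_grip 0.7 [253. 226.] [0.5276 0.3163 0.096 ]
dial_grip 0.68 [258.  13.] [0.3496 0.3053 0.096 ]
plain_grip 0.61 [169. 239.] [0.5585 0.2334 0.078 ]
bay 0.88 [174. 195.] [0.5195 0.2319 0.055 ]
slot_home 0.82 [179. 258.] [0.5931 0.2383 0.055 ]
glass 0.7 [333. 287.] [0.6531 0.4341 0.    ]
```

View pics/w1.png

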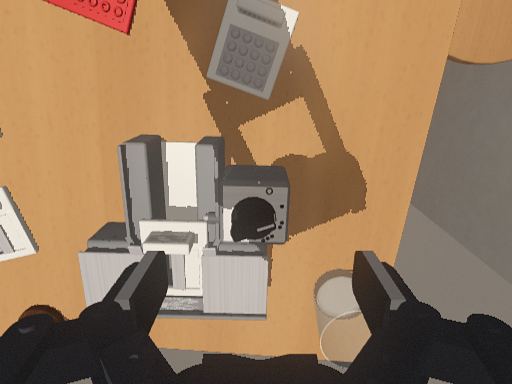

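```bash
python3 - <<'E'
import cv2
a=cv2.imread('pics/w1.png')[155:255,210:310]
cv2.imwrite('pics/v2.png',cv2.resize(a,None,fx=6,fy=6,interpolation=cv2.INTER_CUBIC))
E
```

```text
(no output)
```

View pics/v2.png

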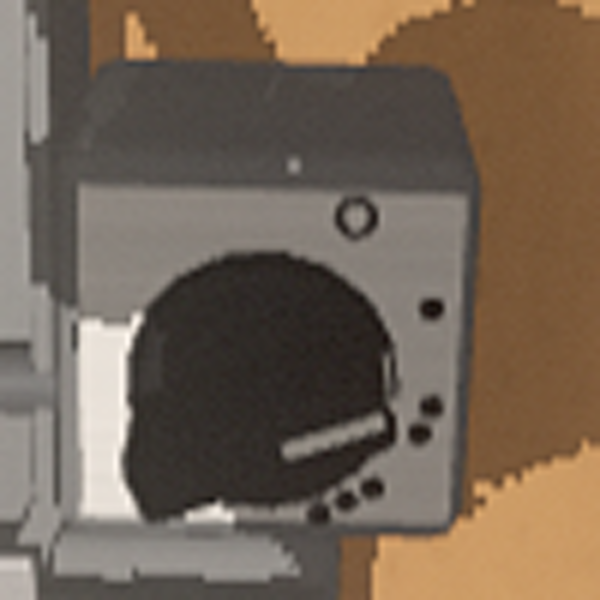

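```bash
python3 - <<'E'
from h import *
p=snap('wrist')
f=lambda u,v,z: atz(p,(210+u/6-.4,155+v/6-.4),z)
S=np.array([.553,.230]); y=.089; c=S+R.from_euler('z',y).as_matrix()[:2,:2]@[-.02,.085]
print('c',c)
P=[f(285,450,.109),f(385,422,.109)]; print(np.round(P,4)); d=P[1]-P[0]; print('pointer',np.arctan2(d[1],d[0]))
for n,u,v in(('ring',356,217),('one',431,309),('two',426,421),('three',346,501)):
    d=f(u,v,.07); print(n,d.round(4),np.arctan2(d[1]-c[1],d[0]-c[0]),np.hypot(*(d[:2]-c)))
# circle fit of ring/marks: centre
A=np.array([f(u,v,.07)[:2] for u,v in((356,217),(431,309),(426,421),(346,501))]); M=np.c_[2*A,np.ones(4)]; s=np.linalg.lstsq(M,(A**2).sum(1),rcond=None)[0]; print('circle c',s[:2],np.sqrt(s[2]+s[:2]@s[:2]))
d=A-s[:2]; print(np.arctan2(d[:,1],d[:,0]))
for n in('plain_grip',):
    for dd in bot.silhouettes(p,n)[:2]: print(n,dd['score'],dd['box'])
E
```

```text
c [0.52552414 0.31288593]
[[0.5252 0.3204 0.109 ]
 [0.5193 0.3349 0.109 ]]
pointer 1.9570503906110812
ring [0.5005 0.3298 0.07  ] 2.5479331515947874 0.030214600498949827
one [0.5156 0.3439 0.07  ] 1.8806696650555548 0.0325783765339343
two [0.5361 0.3453 0.07  ] 1.2554871727087213 0.03409900612429532
three [0.5524 0.3331 0.07  ] 0.6447661561244402 0.033650294312616374
circle c [0.52746001 0.31637371] 0.030090810326469257
[2.6802056  1.97776758 1.28062321 0.59069484]
plain_grip 0.7 [172.4, 257.6, 68.7, 73.5]
```

Call:
move_arm(plan=[[-1,[0.6,0,-0.085],[0,0,0]],[-1,[0.6,0,-0.085],[0,0,0]],[-1,[0,0,0],[0,1,0]],[-1,[0,0,0],[0,1,0]],[-1,[0,0,0],[0,1,0]]])

```text
t: 4.57
tcp_pos: [0.5278, 0.3163, 0.2309]
ee_rot: [-1.563, 0.181, -0.18]
ft_force: [-0.3, -0.6, -0.4]
grip_width: 0.0858
```

Call:
move_arm(plan=[[-1,[0,0,0],[0,1,0]],[-1,[0,0,0],[0,1,0]],[-1,[0,0,0],[0,1,0]],[-1,[0,0,0],[0,1,0]],[-1,[0,0,0],[0,1,0]]])

```text
t: 4.98
tcp_pos: [0.5275, 0.3164, 0.2313]
ee_rot: [-1.489, 0.589, -0.589]
ft_force: [-0.1, 0.8, 0.1]
grip_width: 0.0855
```

Call:
move_arm(plan=[[-1,[0,0.9,0],[0,1,0]],[-1,[0,0.9,0],[0,1,0]],[-1,[0,0,0],[0,1,0]],[-1,[0,0,0],[0,1,0]],[-1,[0,0,0],[0,0.2,0]]])

```text
t: 5.4
tcp_pos: [0.5273, 0.3163, 0.1585]
ee_rot: [-1.366, 0.926, -0.925]
ft_force: [-0.3, 0.0, -0.6]
grip_width: 0.0852
```

```bash
cat >> h.py <<'E'
def togo(x,y,z,yaw):
    """units (40 mm / 6 deg) from measured tcp to target; yaw = tool x direction. shift given in present tool axes"""
    s=bot.state(); M=R.from_rotvec(s['ee_rot']).as_matrix(); t=s['tcp_pos']
    cy=np.arctan2(M[1,0],M[0,0]); d=M.T@(np.array([x,y,z])-t)
    T=np.column_stack([[np.cos(yaw),np.sin(yaw),0],[0,0,-1],[-np.sin(yaw),np.cos(yaw),0]])
    rv=R.from_matrix(M.T@T).as_rotvec()
    print('t',round(s['t'],2),'tcp',t.round(4),'yaw',cy.round(3),'w',round(s['grip_width'],4),'F',s['ft_force'].round(1),'j6',s['joint_pos'][5].round(2))
    print(' shift units',(d/.04).round(2),' turn units',(np.degrees(rv)/6).round(2), ' after turn first: shift',(T.T@(np.array([x,y,z])-t)/.04).round(2))
E
python3 - <<'E'
from h import *
togo(.5275,.3163,.087,-1.185)
p=snap('wrist','w2.png')
E
```

```text
t 5.4 tcp [0.5273 0.3163 0.1585] yaw -1.192 w 0.0852 F [-0.3  0.  -0.6] j6 0.1
 shift units [0.   1.79 0.01]  turn units [ 0.01 -0.07  0.  ]  after turn first: shift [0.   1.79 0.01]
```

View pics/w2.png

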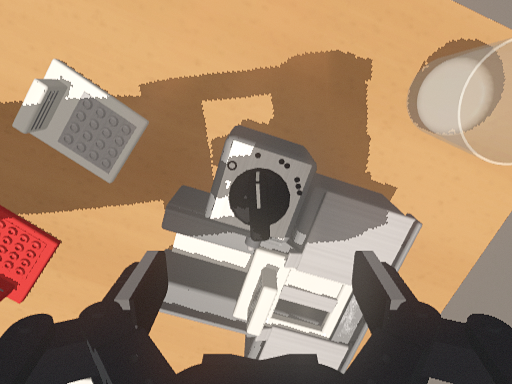

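The dial bar sits upright at column ~259, midway between the fingers and its pointer on the one dot; descend and grip it.

Call:
move_arm(plan=[[-1,[0,0.6,0],[0,0,0]],[-1,[0,0.6,0],[0,0,0]],[-1,[0,0.4,0],[0,0,0]],[-1,[0,0.19,0],[0,0,0]],[0.6,[0,0,0],[0,0,0]]])

```text
t: 5.87
tcp_pos: [0.5268, 0.316, 0.086]
ee_rot: [-1.37, 0.923, -0.92]
ft_force: [-0.7, -0.1, -0.3]
grip_width: 0.0753
```

Call:
move_arm(plan=[[1,[0,0,0],[0,0,0]],[1,[0,0,0],[0,0,0]],[1,[0,0,0],[0,0,0]],[1,[0,0,0],[0,0,0]],[1,[0,0,0],[0,0,0]]])

```text
t: 6.28
tcp_pos: [0.5272, 0.3165, 0.0885]
ee_rot: [-1.367, 0.923, -0.922]
ft_force: [-21.5, -4.2, 4.3]
grip_width: 0.0122
```

```bash
python3 - <<'E'
from h import *
togo(.5275,.3163,.081,-1.185)
print(bot.state()['wrist_torque'])
E
```

```text
t 6.28 tcp [0.5272 0.3165 0.0885] yaw -1.187 w 0.0122 F [-21.5  -4.2   4.3] j6 0.1
 shift units [0.01 0.19 0.01]  turn units [ 0.01 -0.02 -0.  ]  after turn first: shift [0.01 0.19 0.01]
[-0.58392596  3.71240843 -0.0353449 ]
```

Call:
move_arm(plan=[[1,[0,0.05,-0.03],[0,0,0]],[1,[0,0.05,0],[0,0,0]],[1,[0,0.05,0],[0,0,0]],[1,[0,0,0],[0,0,0]],[1,[0,0,0],[0,0,0]]])

```text
t: 6.7
tcp_pos: [0.5268, 0.3164, 0.0833]
ee_rot: [-1.365, 0.921, -0.923]
ft_force: [-3.1, -0.7, 7.0]
grip_width: 0.0116
```

Call:
move_arm(plan=[[1,[0,0.04,-0.005],[0,0,0]],[1,[0,0,0],[0,-0.5,0]],[1,[0,0,0],[0,-1,0]],[1,[0,0,0],[0,-1,0]],[1,[0,0,0],[0,-1,0]]])

```text
t: 7.12
tcp_pos: [0.527, 0.3165, 0.083]
ee_rot: [-1.472, 0.635, -0.639]
ft_force: [-4.9, -2.2, 12.8]
grip_width: 0.0116
```

```bash
python3 - <<'E'
from h import *
togo(.5275,.3163,.081,-.487)
print(bot.state()['wrist_torque'])
E
```

```text
t 7.12 tcp [0.527  0.3165 0.083 ] yaw -0.816 w 0.0116 F [-4.9 -2.2 12.8] j6 -0.27
 shift units [0.01 0.05 0.01]  turn units [-0.03 -3.14  0.01]  after turn first: shift [0.01 0.05 0.  ]
[-0.15531552  0.7385291   0.00278666]
```

Call:
move_arm(plan=[[1,[0,0,0],[0,-1,0]],[1,[0,0,0],[0,-1,0]],[1,[0,0,0],[0,-1,0]],[1,[0,0,0],[0,-0.15,0]],[1,[0,0,0],[0,0,0]]])

```text
t: 7.53
tcp_pos: [0.527, 0.3167, 0.083]
ee_rot: [-1.533, 0.381, -0.386]
ft_force: [-4.1, 0.3, 12.4]
grip_width: 0.0114
```

```bash
python3 - <<'E'
from h import *
togo(.5275,.3163,.081,-.487)
print(bot.state()['wrist_torque'])
E
```

```text
t 7.53 tcp [0.527  0.3167 0.083 ] yaw -0.489 w 0.0114 F [-4.1  0.3 12.4] j6 -0.6
 shift units [ 0.02  0.05 -0.  ]  turn units [-0.04 -0.02  0.02]  after turn first: shift [ 0.02  0.05 -0.  ]
[-0.01699197  0.67812096  0.04826453]
```

Now raise to let the dial spring out, release, and go up to look.

Call:
move_arm(plan=[[1,[0,-0.1,0],[0,0,0]],[1,[0,-0.08,0],[0,0,0]],[-1,[0,0,0],[0,0,0]],[-1,[0,0,0],[0,0,0]],[-1,[0,0,0],[0,0,0]]])

```text
t: 7.95
tcp_pos: [0.526, 0.3156, 0.0866]
ee_rot: [-1.537, 0.386, -0.385]
ft_force: [-0.3, -0.3, 0.1]
grip_width: 0.0473
```

Call:
move_arm(plan=[[-1,[0,-0.5,0],[0,0,0]],[-1,[0,-1,0],[0,0,0]],[-1,[0,-1,0],[0,0,0]],[-1,[0,-0.8,0],[0,0,0]],[-1,[-1,0,0],[0,0,0]]])

```text
t: 8.37
tcp_pos: [0.4965, 0.3333, 0.2275]
ee_rot: [-1.527, 0.38, -0.398]
ft_force: [-0.1, 1.9, 1.9]
grip_width: 0.0854
```

Call:
move_arm(plan=[[-1,[0,0,0],[0,-1,0]],[-1,[0,0,0],[0,-1,0]],[-1,[0,0,0],[0,-1,0]],[-1,[0,0,0],[0,-1,0]],[-1,[0,0,0],[0,-1,0]]])

```text
t: 8.78
tcp_pos: [0.4908, 0.3346, 0.2187]
ee_rot: [-1.571, -0.029, 0.03]
ft_force: [0.4, -0.6, 0.1]
grip_width: 0.0854
```

```bash
python3 - <<'E'
from h import *
p=snap('wrist','w3.png'); togo(.56,.234,.2,.08)
for k,z in dict(dial_grip=.096,plain_grip=.078,bay=.055,slot_home=.055).items():
    for d in bot.tip_of(p,k)[:1]: print(k,round(d['score'],2),np.round(d['at']),np.round(atz(p,d['at'],z),4))
a=p['frame'][100:384,80:440,::-1]; cv2.imwrite('pics/v3.png',cv2.resize(a,None,fx=2,fy=2,interpolation=cv2.INTER_CUBIC))
E
```

```text
t 8.83 tcp [0.4908 0.3346 0.2186] yaw 0.044 w 0.0853 F [ 0.6 -0.5  0.8] j6 -1.08
 shift units [ 1.62  0.47 -2.59]  turn units [ 0.   -0.35 -0.01]  after turn first: shift [ 1.52  0.47 -2.65]
dial_grip 0.87 [240. 223.] [0.531  0.3185 0.096 ]
plain_grip 0.92 [154. 241.] [0.5609 0.2343 0.078 ]
bay 0.71 [155. 193.] [0.5196 0.2306 0.055 ]
```

View pics/v3.png

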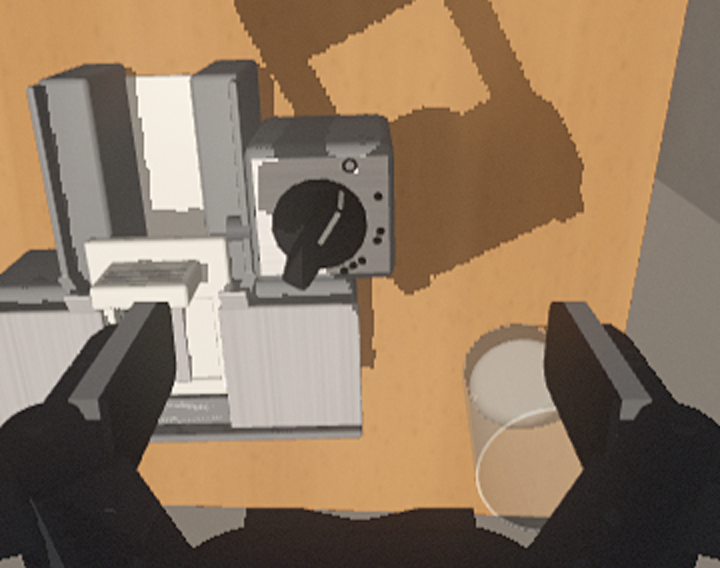

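The pointer line (crop 330,215) aims at the open ring (350,165). Next, grip the plain insert.

Call:
move_arm(plan=[[-1,[0.557,0,-0.863],[0,0,0]],[-1,[0.557,0,-0.863],[0,0,0]],[-1,[0.557,0,-0.863],[0,0,0]],[-1,[0,0,0],[0,1,0]],[-1,[0,0,0],[0,1,0]]])

```text
t: 9.45
tcp_pos: [0.5623, 0.2311, 0.2188]
ee_rot: [-1.566, 0.148, -0.147]
ft_force: [0.0, 0.3, -0.0]
grip_width: 0.0854
```

Call:
move_arm(plan=[[-1,[0,0,0],[0,1,0]],[-1,[0,0,0],[0,1,0]],[-1,[0,0,0],[0,1,0]],[-1,[0,0,0],[0,1,0]],[-1,[0,0,0],[0,1,0]]])

```text
t: 9.87
tcp_pos: [0.5611, 0.2333, 0.2191]
ee_rot: [-1.499, 0.554, -0.554]
ft_force: [-0.4, -0.1, 0.4]
grip_width: 0.0856
```

Call:
move_arm(plan=[[-1,[0,0,0],[0,1,0]],[-1,[0,0.5,0],[0,1,0]],[-1,[0,0.5,0],[0,1,0]],[-1,[0,0.5,0],[0,1,0]],[-1,[0,0.5,0],[0,1,0]]])

```text
t: 10.28
tcp_pos: [0.561, 0.2334, 0.1383]
ee_rot: [-1.351, 0.956, -0.956]
ft_force: [-0.1, 0.7, -0.1]
grip_width: 0.0852
```

Call:
move_arm(plan=[[-1,[0,0,0],[0,1,0]],[-1,[0,0,0],[0,1,0]],[-1,[0,0,0],[0,0.57,0]],[-1,[0,0,0],[0,0,0]],[-1,[0,0,0],[0,0,0]]])

```text
t: 10.7
tcp_pos: [0.5611, 0.2334, 0.1392]
ee_rot: [-1.245, 1.152, -1.151]
ft_force: [-0.1, -0.5, -1.3]
grip_width: 0.0854
```

```bash
python3 - <<'E'
from h import *
togo(.562,.234,.068,-1.482)
p=snap('wrist')
for k,z in dict(dial_grip=.096,plain_grip=.078,bay=.055).items():
    for d in bot.tip_of(p,k)[:1]: print(k,round(d['score'],2),np.round(d['at']),np.round(atz(p,d['at'],z),4))
a=p['frame'][100:384,80:440,::-1]; cv2.imwrite('pics/v4.png',cv2.resize(a,None,fx=2,fy=2,interpolation=cv2.INTER_CUBIC))
E
```

```text
t 10.7 tcp [0.5611 0.2334 0.1392] yaw -1.493 w 0.0854 F [-0.1 -0.5 -1.3] j6 0.26
 shift units [-0.01  1.78  0.02]  turn units [ 0.  -0.1 -0. ]  after turn first: shift [-0.01  1.78  0.02]
dial_grip 0.69 [208.  72.] [0.5274 0.3167 0.096 ]
plain_grip 0.95 [262. 206.] [0.5633 0.2349 0.078 ]
bay 0.64 [202. 194.] [0.5188 0.2313 0.055 ]
```

View pics/v4.png

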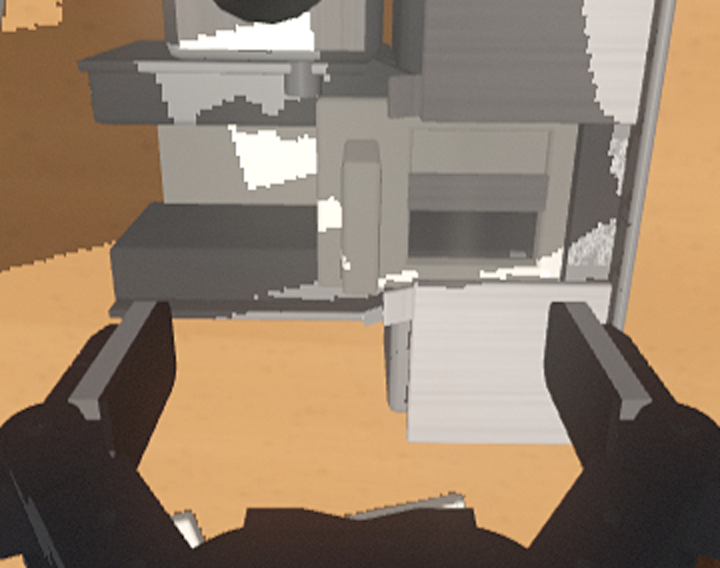

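The bolt is drawn back (crop 303,75) and the bar (362,215) sits between the fingers; descend and grip.

Call:
move_arm(plan=[[-1,[-0.02,0.6,0.04],[0,-0.07,0]],[-1,[0,0.6,0],[0,0,0]],[-1,[0,0.4,0],[0,0,0]],[-1,[0,0.18,0],[0,0,0]],[0.6,[0,0,0],[0,0,0]]])

```text
t: 11.32
tcp_pos: [0.5616, 0.234, 0.0661]
ee_rot: [-1.252, 1.148, -1.145]
ft_force: [-0.2, -0.3, -0.9]
grip_width: 0.0752
```

Call:
move_arm(plan=[[1,[0,0,0],[0,0,0]],[1,[0,0,0],[0,0,0]],[1,[0,0,0],[0,0,0]],[1,[0,0,0],[0,0,0]],[1,[0,0,0],[0,0,0]]])

```text
t: 11.73
tcp_pos: [0.5624, 0.2345, 0.069]
ee_rot: [-1.248, 1.147, -1.146]
ft_force: [-37.3, -3.5, 24.2]
grip_width: 0.0128
```

```bash
python3 - <<'E'
from h import *
togo(.562,.234,.068,-1.486)
print(bot.state()['wrist_torque'])
E
```

```text
t 11.73 tcp [0.5624 0.2345 0.069 ] yaw -1.486 w 0.0128 F [-37.3  -3.5  24.2] j6 0.25
 shift units [ 0.01  0.03 -0.01]  turn units [ 0.  0. -0.]  after turn first: shift [ 0.01  0.03 -0.01]
[-0.65483277  6.13976584 -0.26533689]
```

Call:
move_arm(plan=[[1,[0,-0.03,-0.05],[0,0,0]],[1,[0,0,-0.15],[0,0,0]],[1,[0,0,-0.2],[0,0,0]],[1,[0,0,-0.2],[0,0,0]],[1,[0,0,0],[0,0,0]]])

```text
t: 12.15
tcp_pos: [0.5377, 0.2323, 0.0693]
ee_rot: [-1.249, 1.146, -1.146]
ft_force: [0.4, 0.3, -1.5]
grip_width: 0.0107
```

```bash
python3 - <<'E'
from h import *
togo(.562,.234,.068,-1.486)
print(bot.state()['wrist_torque'])
E
```

```text
t 12.15 tcp [0.5377 0.2323 0.0693] yaw -1.485 w 0.0107 F [ 0.4  0.3 -1.5] j6 0.26
 shift units [0.01 0.03 0.61]  turn units [0. 0. 0.]  after turn first: shift [0.01 0.03 0.61]
[-0.08745168  0.09105975 -0.0271673 ]
```

Call:
move_arm(plan=[[1,[0,0,-0.35],[0,0,0]],[1,[0,0,-0.4],[0,0,0]],[1,[0,0,-0.4],[0,0,0]],[1,[0,0,-0.12],[0,0,0]],[1,[0,0,0],[0,0,0]]], grip_force=90)

```text
t: 12.57
tcp_pos: [0.4876, 0.228, 0.0694]
ee_rot: [-1.248, 1.146, -1.146]
ft_force: [0.8, 0.1, -1.1]
grip_width: 0.0104
```

Call:
move_arm(plan=[[1,[0,-0.3,0],[0,0,0]],[1,[0,-0.7,0],[0,0,0]],[1,[0,-0.8,0],[0,0,0]],[1,[0,-0.8,0],[0,0,0]],[1,[0,-0.4,0],[0,0,0]]])

```text
t: 12.98
tcp_pos: [0.4901, 0.2284, 0.195]
ee_rot: [-1.242, 1.143, -1.148]
ft_force: [0.6, 0.4, 0.1]
grip_width: 0.0104
```

```bash
python3 - <<'E'
from h import *
T=np.array([.576,-.265]); y=-.059; M=R.from_euler('z',y).as_matrix()[:2,:2]
for a in(1,-1):
    for b in(1,-1):
        c=T+M@[a*.0545,b*.0445]; g=c-M@[.03,0]; print(a,b,'centre',c.round(4),'grip',g.round(4))
togo(*(T+M@[.0545-.03,-.0445]),.2,y-np.pi/2)
p=snap('wrist','w5.png')
E
```

```text
1 1 centre [ 0.633  -0.2238] grip [ 0.6031 -0.222 ]
1 -1 centre [ 0.6278 -0.3126] grip [ 0.5978 -0.3109]
-1 1 centre [ 0.5242 -0.2174] grip [ 0.4943 -0.2156]
-1 -1 centre [ 0.519  -0.3062] grip [ 0.489  -0.3044]
t 12.98 tcp [0.4901 0.2284 0.195 ] yaw -1.486 w 0.0104 F [0.6 0.4 0.1] j6 0.28
 shift units [13.66 -0.14  1.55]  turn units [-0.06  1.37 -0.02]  after turn first: shift [13.3  -0.13  3.48]
```

View pics/w5.png

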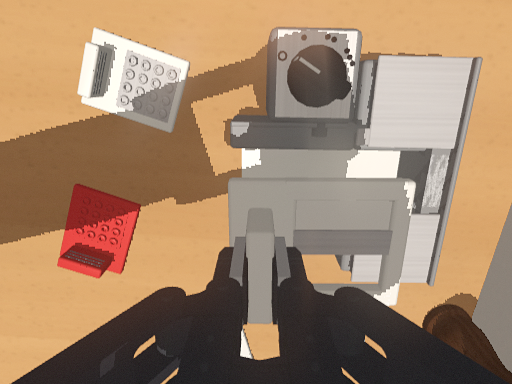

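Plain insert is held level (270,240). Carry it to the far right tray pocket.

Call:
move_arm(plan=[[1,[0,0,0],[0,0.7,0]],[1,[0,0,0],[0,0.67,0]],[1,[0.95,0,0.249],[0,0,0]],[1,[0.95,0,0.249],[0,0,0]],[1,[0.95,0,0.249],[0,0,0]]])

```text
t: 13.45
tcp_pos: [0.5118, 0.1113, 0.1894]
ee_rot: [-1.182, 1.251, -1.251]
ft_force: [1.1, -0.8, -1.2]
grip_width: 0.0099
```

Call:
move_arm(plan=[[1,[0.95,0,0.249],[0,0,0]],[1,[0.95,0,0.249],[0,0,0]],[1,[0.95,0,0.249],[0,0,0]],[1,[0.95,0,0.249],[0,0,0]],[1,[0.95,0,0.249],[0,0,0]]])

```text
t: 13.87
tcp_pos: [0.5503, -0.0825, 0.1895]
ee_rot: [-1.181, 1.252, -1.253]
ft_force: [1.3, -0.2, 0.3]
grip_width: 0.0105
```

Call:
move_arm(plan=[[1,[0.95,0,0.249],[0,0,0]],[1,[0.95,0,0.249],[0,0,0]],[1,[0.95,0,0.249],[0,0,0]],[1,[0.95,0,0.249],[0,0,0]],[1,[0,0,0],[0,0,0]]])

```text
t: 14.28
tcp_pos: [0.5805, -0.2412, 0.1878]
ee_rot: [-1.18, 1.257, -1.258]
ft_force: [-1.1, 0.5, -1.5]
grip_width: 0.0104
```

```bash
python3 - <<'E'
from h import *
togo(.5978,-.3109,.018,-.059-np.pi/2)
p=snap('wrist','w6.png')
for d in bot.tip_of(p,'tray')[:1]+bot.tip_of(p,'plain_grip')[:1]: print(d['score'],d['at'],atz(p,d['at'],0).round(4),atz(p,d['at'],.21).round(4))
t=snap('top'); 
for d in bot.silhouettes(t,'tray')[:1]: print(fit([(t,d['pixels'].astype(np.float32))],TRAY,(.575,-.257,0),0))
print(bot.state()['joint_pos'].round(2))
E
```

```text
t 14.28 tcp [ 0.5805 -0.2412  0.1878] yaw -1.636 w 0.0104 F [-1.1  0.5 -1.5] j6 -0.39
 shift units [1.7  4.25 0.55]  turn units [ 0.01 -0.06  0.02]  after turn first: shift [1.71 4.24 0.53]
0.61 [253.3, 184.5] [ 0.5727 -0.2645  0.    ] [ 0.5817 -0.1985  0.21  ]
0.64 [260.1, 262.6] [ 0.5737 -0.3601  0.    ] [ 0.582  -0.2333  0.21  ]
(array([ 0.57563836, -0.26221535, -0.09161099]), np.float64(0.3255518674850464))
[-0.44  0.35  1.14  0.    1.65 -0.38]
```

View pics/w6.png

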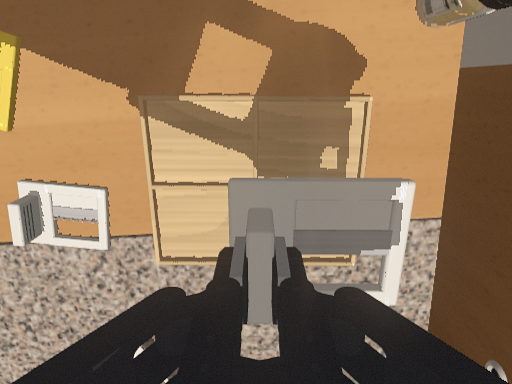

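Call:
move_arm(plan=[[1,[0.85,0,0.27],[0,-0.06,0]],[1,[0.85,0,0.27],[0,0,0]],[1,[0,0.5,0],[0,0,0]],[1,[0,0.6,0],[0,0,0]],[1,[0,0.7,0],[0,0,0]]])

```text
t: 14.95
tcp_pos: [0.5996, -0.3029, 0.1183]
ee_rot: [-1.183, 1.244, -1.249]
ft_force: [1.0, -0.1, -1.0]
grip_width: 0.0099
```

Call:
move_arm(plan=[[1,[0,0.8,0],[0,0,0]],[1,[0,0.4,0],[0,0,0]],[1,[0,0,0],[0,0,0]],[1,[0,0,0],[0,0,0]],[1,[0,0,0],[0,0,0]]])

```text
t: 15.37
tcp_pos: [0.5997, -0.3031, 0.0718]
ee_rot: [-1.183, 1.244, -1.25]
ft_force: [-0.1, -0.2, -0.1]
grip_width: 0.0105
```

```bash
python3 - <<'E'
from h import *
togo(.5968,-.3109,.018,-.06-np.pi/2)
p=snap('wrist','w7.png'); z=bot.state()['tcp_pos'][2]
for d in bot.tip_of(p,'plain_grip')[:1]: print(d['score'],d['at'],atz(p,d['at'],z+.011).round(4))
E
```

```text
t 15.37 tcp [ 0.5997 -0.3031  0.0718] yaw -1.622 w 0.0105 F [-0.1 -0.2 -0.1] j6 -0.47
 shift units [ 0.2   1.35 -0.07]  turn units [-0.03  0.08  0.01]  after turn first: shift [ 0.2   1.35 -0.06]
0.78 [260.9, 263.7] [ 0.6011 -0.3023  0.0833]
```

View pics/w7.png

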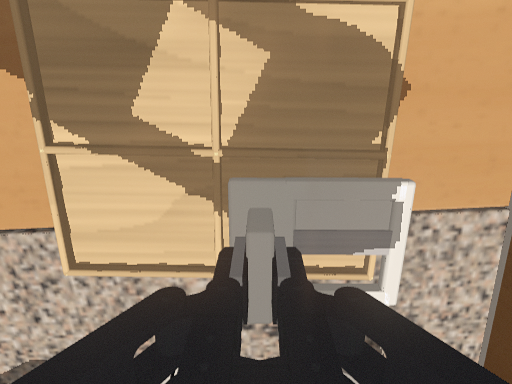

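```bash
python3 - <<'E'
from h import *
p=snap('wrist')
c=atz(p,(217,151.5),.014)[:2]; l=atz(p,(45,151),.014)[:2]; r=atz(p,(386,152),.014)[:2]
print(c,l,r,'yaw',np.arctan2(*(r-l)[::-1]), 'end mid',(l+r)/2, np.linalg.norm(r-l))
u=atz(p,(213,3),.014)[:2];print('yaw y rib',np.arctan2(*(u-c)[::-1])-np.pi/2)
E
```

```text
[ 0.57611539 -0.26326749] [ 0.46846669 -0.25717466] [ 0.68241863 -0.26928976] yaw -0.056564953969321596 end mid [ 0.57544266 -0.26323221] 0.2142946794953851
yaw y rib -0.06778712324697223
```

Call:
move_arm(plan=[[1,[0.16,0,-0.06],[0,0.08,0]],[1,[0,0.5,0],[0,0,0]],[1,[0,0.5,0],[0,0,0]],[1,[0,0.2,0],[0,0,0]],[1,[0,0,0],[0,0,0]]])

```text
t: 15.93
tcp_pos: [0.5954, -0.3099, 0.0207]
ee_rot: [-1.18, 1.255, -1.253]
ft_force: [-0.1, 0.0, -0.4]
grip_width: 0.0103
```

Call:
move_arm(plan=[[1,[0,0.08,0],[0,0,0]],[1,[0,0.04,0],[0,0,0]],[1,[0,0,0],[0,0,0]],[1,[0,0,0],[0,0,0]],[1,[0,0,0],[0,0,0]]])

```text
t: 16.35
tcp_pos: [0.5965, -0.3104, 0.0193]
ee_rot: [-1.179, 1.251, -1.256]
ft_force: [-3.7, 1.0, 8.1]
grip_width: 0.0102
```

Call:
move_arm(plan=[[-1,[0,-0.02,0],[0,0,0]],[-1,[0,0,0],[0,0,0]],[-1,[0,0,0],[0,0,0]],[-1,[0,0,0],[0,0,0]],[-1,[0,0,0],[0,0,0]]])

```text
t: 16.77
tcp_pos: [0.5957, -0.3095, 0.017]
ee_rot: [-1.18, 1.254, -1.253]
ft_force: [0.2, 0.2, 0.0]
grip_width: 0.0702
```

Call:
move_arm(plan=[[-1,[0,-0.5,0],[0,0,0]],[-1,[0,-0.9,0],[0,0,0]],[-1,[0,-0.9,0],[0,0,0]],[-1,[0,-0.9,0],[0,0,0]],[-1,[0,-0.9,0],[0,0,0]]])

```text
t: 17.18
tcp_pos: [0.5956, -0.3094, 0.1829]
ee_rot: [-1.18, 1.254, -1.253]
ft_force: [0.8, -0.5, 0.0]
grip_width: 0.0855
```

Call:
move_arm(plan=[[-1,[-0.95,0,0],[0,-1,0]],[-1,[-0.95,0,0],[0,-1,0]],[-1,[-0.95,0,0],[0,-1,0]],[-1,[-0.95,0,0],[0,-1,0]],[-1,[-0.95,0,0],[0,0,0]]])

```text
t: 17.6
tcp_pos: [0.5676, -0.1218, 0.181]
ee_rot: [-1.359, 0.937, -0.937]
ft_force: [0.3, 1.5, 0.5]
grip_width: 0.0855
```

```bash
cat >> h.py <<'E'
def insfit(p,n,q0,z=0,idx=0):
    d=bot.silhouettes(p,n)
    for e in d[:3]:
        m=e['pixels'].astype(np.uint8); h=cv2.convexHull(cv2.findNonZero(m)); o=np.zeros_like(m); cv2.fillConvexPoly(o,h,1)
        f=fit([(p,o.astype(np.float32))],INS,q0,z); print(n,round(e['score'],2),np.round(e['box']),'col',p['frame'][m>0].mean(0).round(),'fit',f[0].round(4),round(f[1],3))
E
python3 - <<'E'
from h import *
togo(.573,-.014,.15,.36-np.pi/2)
p=snap('wrist','w8.png'); insfit(p,'comb_grip',(.573,-.014,.36))
for d in bot.tip_of(p,'comb_grip')[:2]: print(d['score'],d['at'],atz(p,d['at'],.023).round(4))
t=snap('top'); insfit(t,'comb_grip',(.573,-.014,.36)); insfit(t,'plain_grip',(.5976,-.3094,-.06),.005)
E
```

```text
t 17.6 tcp [ 0.5676 -0.1218  0.181 ] yaw -1.207 w 0.0855 F [0.3 1.5 0.5] j6 -0.64
 shift units [-2.47  0.78  1.09]  turn units [-0.    0.04 -0.  ]  after turn first: shift [-2.47  0.77  1.08]
comb_grip 0.96 [342.  61. 110.  85.] col [168. 159. 148.] fit [ 0.5725 -0.0136  0.3374] 0.982
0.74 [308.3, 57.2] [ 0.5717 -0.0125  0.023 ]
comb_grip 0.8 [268. 159.  25.  31.] col [160. 157. 148.] fit [ 0.5726 -0.0137  0.3456] 0.942
comb_grip 0.4 [366. 149.  14.  27.] col [205. 200. 187.] fit [ 0.573 -0.014  0.36 ] 0.0
plain_grip 0.44 [366. 151.  13.  26.] col [202. 196. 183.] fit [ 0.5953 -0.3133 -0.1129] 0.374
```

View pics/w8.png

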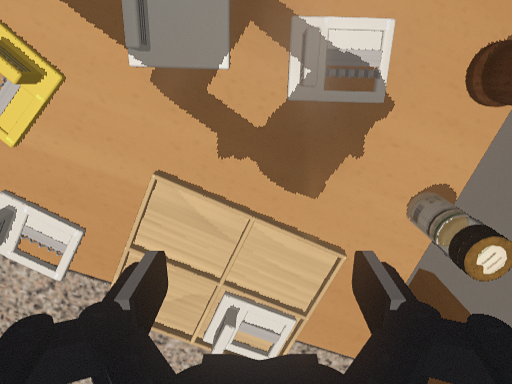

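```bash
python3 - <<'E'
from h import *
p=snap('wrist'); q=(.5725,-.0136,.337); M=R.from_euler('z',-q[2]).as_matrix()
a=p['frame'][5:115,280:405,::-1]; cv2.imwrite('pics/v9.png',cv2.resize(a,None,fx=6,fy=5,interpolation=cv2.INTER_CUBIC))
for x,y,z in((30,-10,18),(30,0,8),(30,-20,18),(18,-10,18),(60,-10,18)):
    X=R.from_euler('z',q[2]).as_matrix()@[x/1e3,y/1e3,z/1e3]+[q[0],q[1],0]; print((x,y,z),proj(p,X).round(1),'crop',((proj(p,X)-[280,5])*[6,5]).round())
E
```

```text
(30, -10, 18) [340.6  68.2] crop [364. 316.]
(30, 0, 8) [339.   56.9] crop [354. 259.]
(30, -20, 18) [339.5  80.1] crop [357. 375.]
(18, -10, 18) [327.1  67.9] crop [282. 314.]
(60, -10, 18) [374.3  68.9] crop [566. 319.]
```

View pics/v9.png

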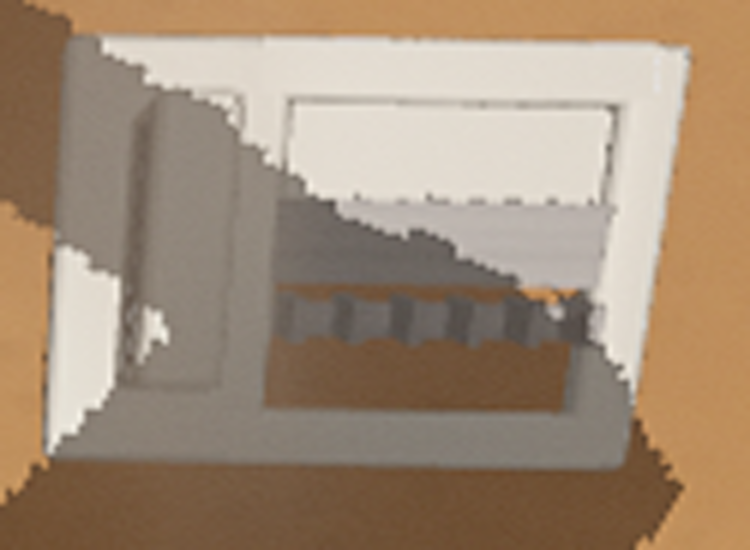

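Teeth lie in one row at insert y ≈ -10 mm (crop 290–580, 320), so I grip 10 mm to the other side of the bar.

```bash
python3 - <<'E'
from h import *
togo(.5692,-.0042,.1,-1.234)
E
```

```text
t 17.95 tcp [ 0.5682 -0.1248  0.1813] yaw -1.214 w 0.0854 F [ 0.6  0.  -0.5] j6 -0.64
 shift units [-2.82  2.03  1.08]  turn units [-0.    0.19  0.  ]  after turn first: shift [-2.84  2.03  1.02]
```

Call:
move_arm(plan=[[-1,[0,0,0],[0,0.19,0]],[-1,[-0.71,0,0.255],[0,0,0]],[-1,[-0.71,0.2,0.255],[0,0,0]],[-1,[-0.71,0.5,0.255],[0,0,0]],[-1,[-0.71,0.5,0.255],[0,0,0]]])

```text
t: 18.37
tcp_pos: [0.5695, -0.0028, 0.1336]
ee_rot: [-1.348, 0.957, -0.96]
ft_force: [0.6, -0.4, -0.7]
grip_width: 0.0852
```

Call:
move_arm(plan=[[-1,[0,0.4,0],[0,0,0]],[-1,[0,0.4,0],[0,0,0]],[-1,[0,0,0],[0,0,0]],[-1,[0,0,0],[0,0,0]],[-1,[0,0,0],[0,0,0]]])

```text
t: 18.78
tcp_pos: [0.5695, -0.0038, 0.1024]
ee_rot: [-1.349, 0.956, -0.958]
ft_force: [-0.3, -0.3, 0.4]
grip_width: 0.0855
```

```bash
python3 - <<'E'
from h import *
togo(.5692,-.0042,.015,-1.234)
p=snap('wrist','w9.png'); insfit(p,'comb_grip',(.5725,-.0136,.337))
for d in bot.tip_of(p,'comb_grip')[:2]: print(d['score'],d['at'],atz(p,d['at'],.023).round(4))
E
```

```text
t 18.78 tcp [ 0.5695 -0.0038  0.1024] yaw -1.234 w 0.0855 F [-0.3 -0.3  0.4] j6 -0.41
 shift units [ 0.01  2.19 -0.01]  turn units [-0.01  0.    0.  ]  after turn first: shift [ 0.01  2.19 -0.01]
comb_grip 0.57 [300. 201. 122.  92.] col [141. 133. 124.] fit [ 0.5725 -0.0138  0.335 ] 0.981
comb_grip 0.45 [440. 381.  20.   5.] col [99. 89. 74.] fit [ 0.5725 -0.0136  0.337 ] 0.0
0.65 [260.3, 211.9] [ 0.5743 -0.0137  0.023 ]
```

Call:
move_arm(plan=[[-1,[0,0.6,0],[0,0,0]],[-1,[0,0.7,0],[0,0,0]],[-1,[0,0.6,0],[0,0,0]],[-1,[0,0.26,0],[0,0,0]],[0.5,[0,0,0],[0,0,0]]])

```text
t: 19.35
tcp_pos: [0.5672, -0.0031, 0.0126]
ee_rot: [-1.353, 0.96, -0.954]
ft_force: [0.0, -0.1, -0.5]
grip_width: 0.0756
```

Call:
move_arm(plan=[[1,[0,0,0],[0,0,0]],[1,[0,0,0],[0,0,0]],[1,[0,0,0],[0,0,0]],[1,[0,0,0],[0,0,0]],[1,[0,0,0],[0,0,0]]])

```text
t: 19.77
tcp_pos: [0.5693, -0.003, 0.016]
ee_rot: [-1.349, 0.955, -0.958]
ft_force: [-0.6, 0.1, -0.1]
grip_width: 0.0124
```

```bash
python3 - <<'E'
from h import *
togo(.5692,-.0042,.015,-1.234)
E
```

```text
t 19.77 tcp [ 0.5693 -0.003   0.016 ] yaw -1.233 w 0.0124 F [-0.6  0.1 -0.1] j6 -0.41
 shift units [ 0.03  0.02 -0.01]  turn units [-0.02  0.01  0.01]  after turn first: shift [ 0.03  0.02 -0.01]
```

Call:
move_arm(plan=[[1,[0,-0.3,0],[0,0,0]],[1,[0,-0.8,0],[0,0,0]],[1,[0,-0.9,0],[0,0,0]],[1,[0,-0.9,0],[0,0.7,0]],[1,[0,-0.9,0],[0,0.8,0]]])

```text
t: 20.18
tcp_pos: [0.5683, -0.003, 0.1695]
ee_rot: [-1.288, 1.077, -1.077]
ft_force: [1.3, 0.1, -1.2]
grip_width: 0.0101
```

Call:
move_arm(plan=[[1,[0,-0.3,0],[0,0.9,0]],[1,[0,0,0],[0,0,0]],[1,[0,0,0],[0,0,0]],[1,[0,0,0],[0,0,0]],[1,[0,0,0],[0,0,0]]])

```text
t: 20.6
tcp_pos: [0.5677, -0.003, 0.1765]
ee_rot: [-1.253, 1.147, -1.141]
ft_force: [-0.6, -0.3, -2.0]
grip_width: 0.0099
```

```bash
python3 - <<'E'
from h import *
togo(.4873,.2390,.17,-1.484)
p=snap('wrist','w10.png'); z=bot.state()['tcp_pos'][2]; q=bot.state()['tcp_pos']; insfit(p,'comb_grip',(q[0],q[1]-.011,.087),z-.016)
E
```

```text
t 20.6 tcp [ 0.5677 -0.003   0.1765] yaw -1.482 w 0.0099 F [-0.6 -0.3 -2. ] j6 -0.16
 shift units [-6.2   0.17 -1.47]  turn units [ 0.04  0.02 -0.01]  after turn first: shift [-6.2   0.16 -1.48]
comb_grip 0.86 [322. 266. 183. 143.] col [146. 139. 130.] fit [ 0.5691 -0.0134  0.0886] 0.921
comb_grip 0.63 [ 56. 350.  32.  24.] col [192. 184. 174.] fit [ 0.5679 -0.014   0.087 ] 0.0
comb_grip 0.55 [359.  12. 133.  20.] col [112.  99.  90.] fit [ 0.5679 -0.014   0.087 ] 0.0
```

Call:
move_arm(plan=[[1,[-0.78,0,-0.185],[0,0,0]],[1,[-0.78,0,-0.185],[0,0,0]],[1,[-0.78,0,-0.185],[0,0,0]],[1,[-0.78,0,-0.185],[0,0,0]],[1,[-0.78,0,-0.185],[0,0,0]]])

```text
t: 21.12
tcp_pos: [0.5173, 0.1504, 0.178]
ee_rot: [-1.25, 1.146, -1.144]
ft_force: [-0.7, 1.1, -0.9]
grip_width: 0.0103
```

Call:
move_arm(plan=[[1,[-0.78,0,-0.185],[0,0,0]],[1,[-0.78,0,-0.185],[0,0,0]],[1,[-0.78,0,-0.185],[0,0,0]],[1,[0,0,0],[0,0,0]],[1,[0,0,0],[0,0,0]]])

```text
t: 21.53
tcp_pos: [0.4872, 0.2416, 0.178]
ee_rot: [-1.252, 1.143, -1.142]
ft_force: [0.8, -1.2, -0.9]
grip_width: 0.0105
```

```bash
python3 - <<'E'
from h import *
togo(.4873,.2390,.071,-1.484)
p=snap('wrist','w11.png')
for k,z in dict(dial_grip=.096,bay=.055,slot_home=.055).items():
    for d in bot.tip_of(p,k)[:1]: print(k,round(d['score'],2),np.round(d['at']),np.round(atz(p,d['at'],z),4))
E
```

```text
t 21.53 tcp [0.4872 0.2416 0.178 ] yaw -1.48 w 0.0105 F [ 0.8 -1.2 -0.9] j6 0.3
 shift units [ 0.06  2.68 -0.  ]  turn units [0.01 0.04 0.01]  after turn first: shift [ 0.06  2.68 -0.  ]
dial_grip 0.76 [325.  99.] [0.5249 0.3151 0.096 ]
bay 0.7 [292. 198.] [0.5171 0.2291 0.055 ]
slot_home 0.81 [381. 197.] [0.5943 0.2365 0.055 ]
```

View pics/w11.png

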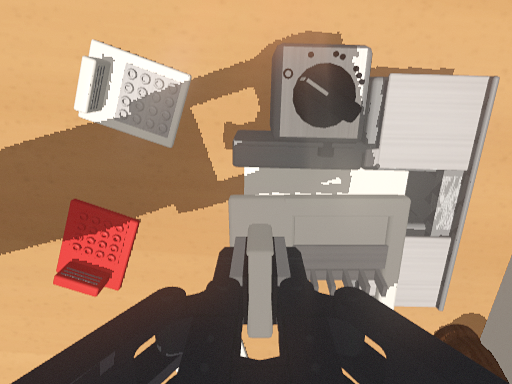

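Call:
move_arm(plan=[[1,[0.06,0.4,0],[0,0.04,0]],[1,[0,0.6,0],[0,0,0]],[1,[0,0.6,0],[0,0,0]],[1,[0,0.5,0],[0,0,0]],[1,[0,0.3,0],[0,0,0]]])

```text
t: 22.15
tcp_pos: [0.4876, 0.2366, 0.0802]
ee_rot: [-1.25, 1.151, -1.148]
ft_force: [-1.0, 1.1, -1.5]
grip_width: 0.0099
```

Call:
move_arm(plan=[[1,[0,0.1,0],[0,0,0]],[1,[0,0.1,0],[0,0,0]],[1,[0,0.05,0],[0,0,0]],[1,[0,0,0],[0,0,0]],[1,[0,0,0],[0,0,0]]])

```text
t: 22.57
tcp_pos: [0.4889, 0.2383, 0.074]
ee_rot: [-1.245, 1.147, -1.148]
ft_force: [-0.1, 0.0, -0.7]
grip_width: 0.0103
```

```bash
python3 - <<'E'
from h import *
togo(.4873,.2390,.071,-1.484)
E
```

```text
t 22.57 tcp [0.4889 0.2383 0.074 ] yaw -1.488 w 0.0103 F [-0.1  0.  -0.7] j6 0.3
 shift units [-0.02  0.08 -0.04]  turn units [-0.02 -0.04 -0.01]  after turn first: shift [-0.02  0.08 -0.04]
```

Call:
move_arm(plan=[[1,[0,0.05,0],[0,0,0]],[1,[0,0.02,0],[0,0,0]],[1,[0,0,0],[0,0,0]],[1,[0,0,0.1],[0,0,0]],[1,[0,0,0.2],[0,0,0]]])

```text
t: 22.98
tcp_pos: [0.5001, 0.2395, 0.0712]
ee_rot: [-1.247, 1.148, -1.147]
ft_force: [-2.2, -0.3, 5.6]
grip_width: 0.0105
```

Call:
move_arm(plan=[[1,[0,0,0.25],[0,0,0]],[1,[0,0,0.25],[0,0,0]],[1,[0,0,0.2],[0,0,0]],[1,[0,0,0.1],[0,0,0]],[1,[0,0,0],[0,0,0]]])

```text
t: 23.4
tcp_pos: [0.5334, 0.242, 0.0712]
ee_rot: [-1.245, 1.147, -1.149]
ft_force: [1.2, 0.2, 3.9]
grip_width: 0.0101
```

```bash
python3 - <<'E'
from h import *
togo(.562,.2455,.071,-1.484); print(bot.state()['wrist_torque'].round(2))
E
```

```text
t 23.4 tcp [0.5334 0.242  0.0712] yaw -1.488 w 0.0101 F [1.2 0.2 3.9] j6 0.28
 shift units [-0.03  0.01  0.72]  turn units [-0.02 -0.04 -0.01]  after turn first: shift [-0.02  0.01  0.72]
[-0.03 -0.25 -0.  ]
```

Call:
move_arm(plan=[[1,[-0.01,0,0.25],[0,-0.03,0]],[1,[-0.01,0,0.2],[0,0,0]],[1,[0,0,0.15],[0,0,0]],[1,[0,0,0.05],[0,0,0]],[1,[0,0,0],[0,0,0]]])

```text
t: 23.82
tcp_pos: [0.5587, 0.2444, 0.0712]
ee_rot: [-1.248, 1.145, -1.147]
ft_force: [-1.7, -2.7, 6.3]
grip_width: 0.0101
```

Call:
move_arm(plan=[[1,[0,0,0.05],[0,0,0]],[1,[0,0,0.04],[0,0,0]],[1,[0,0,0.03],[0,0,0]],[1,[0,0,0],[0,0,0]],[1,[0,0,0],[0,0,0]]])

```text
t: 24.23
tcp_pos: [0.5609, 0.2449, 0.0712]
ee_rot: [-1.253, 1.149, -1.144]
ft_force: [-14.5, -4.6, 12.7]
grip_width: 0.0102
```

Call:
move_arm(plan=[[1,[0,0,0.03],[0,0,0]],[1,[0,0,0.03],[0,0,0]],[1,[0,0,0],[0,0,0]],[1,[0,0,0],[0,0,0]],[1,[0,0,0],[0,0,0]]])

```text
t: 24.65
tcp_pos: [0.5612, 0.2453, 0.0712]
ee_rot: [-1.257, 1.153, -1.142]
ft_force: [-27.8, -5.1, 18.8]
grip_width: 0.0101
```

Call:
move_arm(plan=[[1,[0,-0.02,-0.09],[0,0,0]],[1,[0,0,0],[0,0,0]],[-1,[0,0,0],[0,0,0]],[-1,[0,0,0],[0,0,0]],[-1,[0,0,0],[0,0,0]]])

```text
t: 25.07
tcp_pos: [0.5617, 0.2451, 0.0708]
ee_rot: [-1.248, 1.145, -1.146]
ft_force: [0.1, -0.2, -0.0]
grip_width: 0.0459
```

Call:
move_arm(plan=[[-1,[0,0,0],[0,0,0]],[-1,[0,0,0],[0,0,0]],[-1,[0,-0.4,0],[0,0,0]],[-1,[0,-0.9,0],[0,0,0]],[-1,[0,-0.9,0],[0,0,0]]])

```text
t: 25.48
tcp_pos: [0.5606, 0.2447, 0.1581]
ee_rot: [-1.252, 1.148, -1.145]
ft_force: [1.3, 1.2, 0.7]
grip_width: 0.0857
```

```bash
python3 - <<'E'
from h import *
togo(.5269,.3164,.14,-.487)
p=snap('wrist'); 
for k,z in dict(comb_grip=.078,slot_home=.055).items():
    for d in bot.tip_of(p,k)[:1]: print(k,round(d['score'],2),np.round(d['at']),np.round(atz(p,d['at'],z),4))
insfit(p,'comb_grip',(.563,.2345,.087),.055)
a=p['frame'][80:360,80:440,::-1]; cv2.imwrite('pics/v12.png',cv2.resize(a,None,fx=2,fy=2,interpolation=cv2.INTER_CUBIC))
E
```

```text
t 25.48 tcp [0.5606 0.2447 0.1581] yaw -1.485 w 0.0857 F [1.3 1.2 0.7] j6 0.27
 shift units [-1.86  0.45 -0.68]  turn units [ 0.04 -9.53 -0.01]  after turn first: shift [-1.58  0.45  1.19]
comb_grip 0.9 [261. 212.] [0.5628 0.2335 0.078 ]
comb_grip 0.65 [301. 202. 120.  91.] col [162. 156. 147.] fit [0.5622 0.2334 0.0589] 0.923
```

View pics/v12.png

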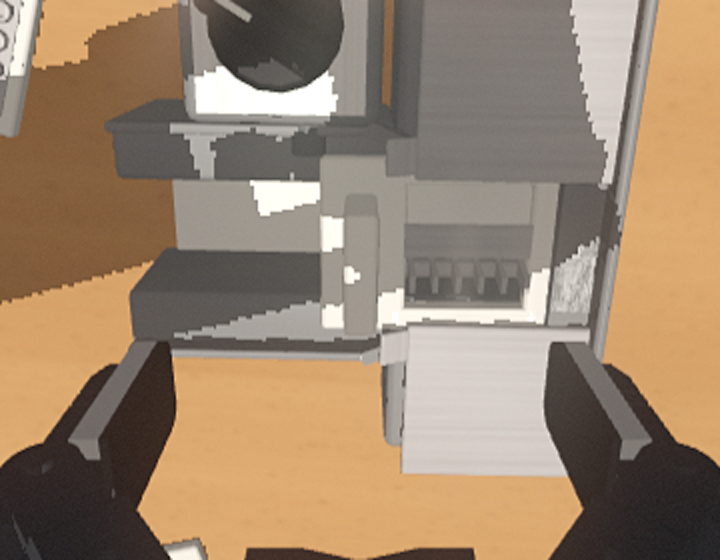

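The comb sits home exactly as the plain insert did (bar 362,265). Now the dial.

Call:
move_arm(plan=[[-1,[-0.62,0,-0.227],[0,0,0]],[-1,[-0.62,0,-0.227],[0,0,0]],[-1,[-0.62,0,-0.227],[0,0,0]],[-1,[0,0,0],[0,-1,0]],[-1,[0,0,0],[0,-1,0]]])

```text
t: 26.1
tcp_pos: [0.5266, 0.3179, 0.1566]
ee_rot: [-1.34, 0.985, -0.983]
ft_force: [0.5, -0.1, 0.3]
grip_width: 0.0854
```

Call:
move_arm(plan=[[-1,[0,0,0],[0,-1,0]],[-1,[0,0,0],[0,-1,0]],[-1,[0,0,0],[0,-1,0]],[-1,[0,0,0],[0,-1,0]],[-1,[0,0,0],[0,-1,0]]])

```text
t: 26.52
tcp_pos: [0.5273, 0.3165, 0.1566]
ee_rot: [-1.493, 0.586, -0.582]
ft_force: [1.3, 0.2, 0.6]
grip_width: 0.0852
```

Call:
move_arm(plan=[[-1,[0,0,0],[0,-1,0]],[-1,[0,0,0],[0,-1,0]],[-1,[0,0,0],[0,-0.53,0]],[-1,[0,0,0],[0,0,0]],[-1,[0,0,0],[0,0,0]]])

```text
t: 26.93
tcp_pos: [0.5275, 0.3166, 0.1573]
ee_rot: [-1.538, 0.385, -0.382]
ft_force: [0.2, -1.1, 0.7]
grip_width: 0.0859
```

```bash
python3 - <<'E'
from h import *
togo(.5268,.3164,.088,-.489)
p=snap('wrist','w13.png'); 
for k,z in dict(dial_grip=.096).items():
    for d in bot.tip_of(p,k)[:1]: print(k,round(d['score'],2),np.round(d['at']),np.round(atz(p,d['at'],z),4))
E
```

```text
t 26.93 tcp [0.5275 0.3166 0.1573] yaw -0.489 w 0.0859 F [ 0.2 -1.1  0.7] j6 -0.6
 shift units [-0.01  1.73 -0.01]  turn units [ 0.02  0.   -0.01]  after turn first: shift [-0.01  1.73 -0.01]
dial_grip 0.61 [260. 208.] [0.5286 0.3161 0.096 ]
```

Call:
move_arm(plan=[[-1,[-0.01,0.6,-0.01],[0,0,0]],[-1,[0,0.6,0],[0,0,0]],[-1,[0,0.4,0],[0,0,0]],[-1,[0,0.13,0],[0,0,0]],[0.6,[0,0,0],[0,0,0]]], grip_force=60)

```text
t: 27.45
tcp_pos: [0.5266, 0.3162, 0.0878]
ee_rot: [-1.539, 0.385, -0.38]
ft_force: [0.1, -0.7, -0.5]
grip_width: 0.0754
```

Call:
move_arm(plan=[[1,[0,0,0],[0,0,0]],[1,[0,0,0],[0,0,0]],[1,[0,0,0],[0,0,0]],[1,[0,0,0],[0,0,0]],[1,[0,0,0],[0,0,0]]])

```text
t: 27.87
tcp_pos: [0.5277, 0.3166, 0.0905]
ee_rot: [-1.537, 0.381, -0.382]
ft_force: [-8.2, -13.4, 5.0]
grip_width: 0.0122
```

Call:
move_arm(plan=[[1,[0,0.05,0],[0,0,0]],[1,[0,0.05,0],[0,0,0]],[1,[0,0.05,0],[0,0,0]],[1,[0,0.03,0],[0,0,0]],[1,[0,0,0],[0,0,0]]])

```text
t: 28.28
tcp_pos: [0.5277, 0.3165, 0.0847]
ee_rot: [-1.537, 0.381, -0.383]
ft_force: [-7.1, -5.6, 13.1]
grip_width: 0.0118
```

```bash
python3 - <<'E'
from h import *
togo(.5268,.3164,.083,-.489-2.094); print(bot.state()['wrist_torque'].round(2))
E
```

```text
t 28.28 tcp [0.5277 0.3165 0.0847] yaw -0.487 w 0.0118 F [-7.1 -5.6 13.1] j6 -0.6
 shift units [-0.02  0.04 -0.01]  turn units [-1.000e-02  2.001e+01  0.000e+00]  after turn first: shift [ 0.02  0.04 -0.01]
[-0.91  1.22  0.01]
```

Call:
move_arm(plan=[[1,[0,0,0],[0,0.5,0]],[1,[0,0,0],[0,1,0]],[1,[0,0,0],[0,1,0]],[1,[0,0,0],[0,1,0]],[1,[0,0,0],[0,1,0]]])

```text
t: 28.7
tcp_pos: [0.5274, 0.316, 0.0847]
ee_rot: [-1.438, 0.751, -0.752]
ft_force: [-9.0, -8.1, 15.6]
grip_width: 0.0114
```

Call:
move_arm(plan=[[1,[0,0,0],[0,1,0]],[1,[0,0,0],[0,1,0]],[1,[0,0,0],[0,1,0]],[1,[0,0,0],[0,1,0]],[1,[0,0,0],[0,0,0]]])

```text
t: 29.12
tcp_pos: [0.527, 0.3158, 0.0847]
ee_rot: [-1.294, 1.07, -1.07]
ft_force: [-11.6, -8.9, 16.0]
grip_width: 0.0117
```

```bash
python3 - <<'E'
from h import *
togo(.5268,.3164,.083,-.487-2.094); print(bot.state()['wrist_torque'].round(2))
E
```

```text
t 29.12 tcp [0.527  0.3158 0.0847] yaw -1.383 w 0.0117 F [-11.6  -8.9  16. ] j6 0.29
 shift units [-0.02  0.04 -0.  ]  turn units [ 0.   11.44  0.02]  after turn first: shift [-0.    0.04 -0.02]
[-1.56  1.88  0.01]
```

Call:
move_arm(plan=[[1,[0.01,0,-0.015],[0,1,0]],[1,[0,0,0],[0,1,0]],[1,[0,0,0],[0,1,0]],[1,[0,0,0],[0,1,0]],[1,[0,0,0],[0,1,0]]])

```text
t: 29.53
tcp_pos: [0.5263, 0.3157, 0.0847]
ee_rot: [-1.033, 1.452, -1.452]
ft_force: [-11.6, -7.6, 16.5]
grip_width: 0.0113
```

Call:
move_arm(plan=[[1,[0,0,0],[0,1,0]],[1,[0,0,0],[0,1,0]],[1,[0,0,0],[0,1,0]],[1,[0,0,0],[0,1,0]],[1,[0,0,0],[0,1,0]]])

```text
t: 29.95
tcp_pos: [0.5258, 0.316, 0.0847]
ee_rot: [-0.676, 1.809, -1.808]
ft_force: [-14.4, -6.5, 17.4]
grip_width: 0.0116
```

Call:
move_arm(plan=[[1,[0,0,0],[0,1,0]],[1,[0,0,0],[0,0.44,0]],[1,[0,0,0],[0,0,0]],[1,[0,0,0],[0,0,0]],[1,[0,0,0],[0,0,0]]])

```text
t: 30.37
tcp_pos: [0.5256, 0.3162, 0.0847]
ee_rot: [-0.557, 1.901, -1.901]
ft_force: [-15.7, -6.3, 16.9]
grip_width: 0.0115
```

```bash
python3 - <<'E'
from h import *
togo(.5268,.3164,.083,-.487-2.094); print(bot.state()['wrist_torque'].round(2))
E
```

```text
t 30.37 tcp [0.5256 0.3162 0.0847] yaw -2.574 w 0.0115 F [-15.7  -6.3  16.9] j6 1.48
 shift units [-0.03  0.04  0.01]  turn units [0.01 0.06 0.02]  after turn first: shift [-0.03  0.04  0.01]
[-1.14  2.49  0.01]
```

Call:
move_arm(plan=[[1,[0,0,0],[0,0.07,0]],[1,[0,-0.1,0],[0,0,0]],[1,[0,-0.1,0],[0,0,0]],[1,[0,0,0],[0,0,0]],[-1,[0,0,0],[0,0,0]]])

```text
t: 30.78
tcp_pos: [0.5265, 0.3163, 0.0902]
ee_rot: [-0.548, 1.905, -1.905]
ft_force: [0.3, -0.6, -0.0]
grip_width: 0.0225
```

Call:
move_arm(plan=[[-1,[0,0,0],[0,0,0]],[-1,[0,0,0],[0,0,0]],[-1,[0,-0.5,0],[0,0,0]],[-1,[0,-0.9,0],[0,0,0]],[-1,[0,-0.9,0],[0,0,0]]])

```text
t: 31.2
tcp_pos: [0.5264, 0.3158, 0.182]
ee_rot: [-0.55, 1.905, -1.907]
ft_force: [0.8, -0.2, 0.3]
grip_width: 0.0827
```

```bash
python3 - <<'E'
from h import *
p=snap('wrist','w14.png'); togo(.336,.306,.17,-.22-np.pi/2)
t=snap('top'); insfit(t,'grater_grip',(.336,.306,-.22))
insfit(t,'blank_grip',(.426,-.036,.33))
insfit(t,'ripple_grip',(.335,-.281,-.15))
E
```

```text
t 31.25 tcp [0.5292 0.3172 0.1926] yaw -2.582 w 0.0853 F [0.6 0.8 7.5] j6 1.49
 shift units [ 4.25  0.51 -2.32]  turn units [-0.05 -7.56 -0.1 ]  after turn first: shift [ 1.33  0.57 -4.65]
grater_grip 0.82 [227. 242.  32.  27.] col [187.  68.  64.] fit [ 0.336  0.306 -0.22 ] 0.0
blank_grip 0.94 [274. 200.  29.  29.] col [218. 218. 206.] fit [ 0.427  -0.0372  0.3393] 0.948
ripple_grip 0.92 [356. 228.  24.  31.] col [202. 200. 189.] fit [ 0.3357 -0.2802 -0.1764] 0.922
ripple_grip 0.75 [311. 242.  33.  32.] col [202. 188. 102.] fit [ 0.335 -0.281 -0.15 ] 0.0
ripple_grip 0.68 [364. 273.  22.  33.] col [199. 185.  99.] fit [ 0.335 -0.281 -0.15 ] 0.0
```

View pics/w14.png

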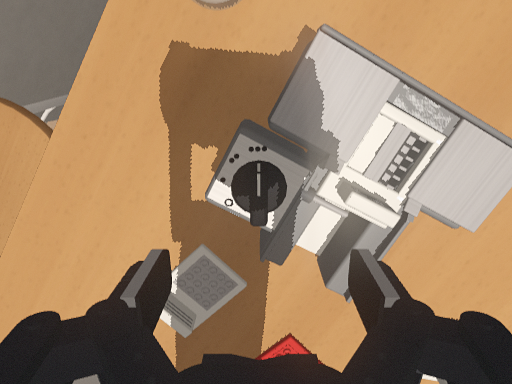

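The pointer now aims at the three dots (258,150) and the bolt stands across behind the comb. On to the grater.

Call:
move_arm(plan=[[-1,[0,0,0],[0,-0.95,0]],[-1,[0,0,0],[0,-0.95,0]],[-1,[0,0,0],[0,-0.95,0]],[-1,[0,0,0],[0,-0.95,0]],[-1,[0,0,0],[0,-0.95,0]]])

```text
t: 31.87
tcp_pos: [0.5263, 0.3158, 0.1801]
ee_rot: [-0.928, 1.575, -1.574]
ft_force: [0.2, -0.1, 1.5]
grip_width: 0.0857
```

Call:
move_arm(plan=[[-1,[0,0,0],[0,-0.95,0]],[-1,[0,0,0],[0,-0.95,0]],[-1,[0,0,0],[0,-0.91,0]],[-1,[0.23,0,-0.8],[0,0,0]],[-1,[0.23,0,-0.8],[0,0,0]]])

```text
t: 32.28
tcp_pos: [0.4595, 0.3113, 0.1786]
ee_rot: [-1.102, 1.372, -1.37]
ft_force: [-0.3, 1.3, 1.8]
grip_width: 0.0852
```

Call:
move_arm(plan=[[-1,[0.23,0,-0.8],[0,0,0]],[-1,[0.23,0,-0.8],[0,0,0]],[-1,[0.23,0,-0.8],[0,0,0]],[-1,[0.1,0,-0.5],[0,0,0]],[-1,[0,0,0],[0,0,0]]])

```text
t: 32.7
tcp_pos: [0.3371, 0.3064, 0.1809]
ee_rot: [-1.102, 1.369, -1.368]
ft_force: [0.5, -0.4, -0.5]
grip_width: 0.0855
```

```bash
python3 - <<'E'
from h import *
p=snap('wrist','w15.png'); togo(.336,.306,.1,-.22-np.pi/2); insfit(p,'grater_grip',(.336,.306,-.22))
t=snap('top'); insfit(t,'grater_grip',(.336,.306,-.22))
E
```

```text
t 32.75 tcp [0.3388 0.3064 0.1812] yaw -1.789 w 0.0854 F [ 0.8 -0.1  0.1] j6 0.87
 shift units [ 0.02  2.03 -0.06]  turn units [0.01 0.02 0.01]  after turn first: shift [ 0.03  2.03 -0.07]
grater_grip 0.94 [275. 313.  72.  82.] col [195.  66.  57.] fit [ 0.336  0.306 -0.22 ] 0.0
grater_grip 0.9 [288. 167. 101.  69.] col [177. 168. 159.] fit [ 0.3339  0.3055 -0.2397] 0.974
grater_grip 0.48 [510. 210.   4.  66.] col [147. 141. 133.] fit [ 0.336  0.306 -0.22 ] 0.0
grater_grip 0.92 [182. 230.  20.  28.] col [136. 133. 127.] fit [ 0.3388  0.2998 -0.1959] 0.662
grater_grip 0.65 [228. 241.  34.  23.] col [191.  68.  65.] fit [ 0.336  0.306 -0.22 ] 0.0
```

Call:
move_arm(plan=[[-1,[0.02,0.6,-0.1],[0,0.2,0]],[-1,[0,0.9,0],[0,0,0]],[-1,[0,0.9,0],[0,0,0]],[-1,[0,0.8,0],[0,0,0]],[-1,[0,0.3,0],[0,0,0]]])

```text
t: 33.32
tcp_pos: [0.3347, 0.3046, 0.037]
ee_rot: [-1.094, 1.387, -1.387]
ft_force: [-0.1, -0.6, -1.1]
grip_width: 0.0855
```

```bash
python3 - <<'E'
from h import *
togo(.3339,.3055,.016,-1.811)
E
```

```text
t 33.32 tcp [0.3347 0.3046 0.037 ] yaw -1.813 w 0.0855 F [-0.1 -0.6 -1.1] j6 0.9
 shift units [-0.02  0.52 -0.02]  turn units [ 0.05 -0.02  0.06]  after turn first: shift [-0.02  0.52 -0.02]
```

Call:
move_arm(plan=[[-1,[0,0.35,0],[0,0,0]],[-1,[0,0.15,0],[0,0,0]],[-0.5,[0,0,0],[0,0,0]],[1,[0,0,0],[0,0,0]],[1,[0,0,0],[0,0,0]]], grip_force=90)

```text
t: 33.73
tcp_pos: [0.3371, 0.3071, 0.0234]
ee_rot: [-1.084, 1.384, -1.384]
ft_force: [0.4, 0.2, 0.7]
grip_width: 0.0511
```

Call:
move_arm(plan=[[1,[0,0,0],[0,0,0]],[1,[0,0,0],[0,0,0]],[1,[0,0,0],[0,0,0]],[1,[0,0,0],[0,0,0]],[1,[0,0,0],[0,0,0]]])

```text
t: 34.15
tcp_pos: [0.3368, 0.3071, 0.0234]
ee_rot: [-1.084, 1.384, -1.384]
ft_force: [-1.7, -0.3, 5.1]
grip_width: 0.0094
```

Call:
move_arm(plan=[[1,[0,-0.3,0],[0,0,0]],[1,[0,-0.8,0],[0,0,0]],[1,[0,-0.9,0],[0,0,0]],[1,[0,-0.9,0],[0,0,0]],[1,[0,-0.9,0],[0,0,0]]])

```text
t: 34.57
tcp_pos: [0.3359, 0.3064, 0.1759]
ee_rot: [-1.086, 1.384, -1.384]
ft_force: [0.7, 0.3, -0.4]
grip_width: 0.0096
```

```bash
python3 - <<'E'
from h import *
togo(.6028,-.2206,.17,-.06-np.pi/2)
p=snap('wrist','w16.png'); q=bot.state()['tcp_pos']; insfit(p,'grater_grip',(q[0],q[1],-.24),q[2]-.016)
E
```

```text
t 34.57 tcp [0.3359 0.3064 0.1759] yaw -1.812 w 0.0096 F [ 0.7  0.3 -0.4] j6 0.9
 shift units [11.2   0.15  9.62]  turn units [ 0.   -1.73  0.  ]  after turn first: shift [12.75  0.15  7.45]
grater_grip 0.87 [264. 335.  31.  45.] col [193.  66.  61.] fit [ 0.3048  0.2347 -1.0381] 0.165
grater_grip 0.77 [316. 244. 184. 138.] col [156. 149. 142.] fit [ 0.3375  0.3088 -0.2388] 0.826
```

Call:
move_arm(plan=[[1,[0,0,0],[0,-0.86,0]],[1,[0,0,0],[0,-0.87,0]],[1,[0.5,0,0.29],[0,0,0]],[1,[0.7,0,0.41],[0,0,0]],[1,[0.7,0,0.41],[0,0,0]]])

```text
t: 35.08
tcp_pos: [0.3759, 0.2274, 0.1735]
ee_rot: [-1.183, 1.252, -1.251]
ft_force: [0.5, -0.5, -0.7]
grip_width: 0.0093
```

Call:
move_arm(plan=[[1,[0.7,0,0.41],[0,0,0]],[1,[0.7,0,0.41],[0,0,0]],[1,[0.7,0,0.41],[0,0,0]],[1,[0.7,0,0.41],[0,0,0]],[1,[0.7,0,0.41],[0,0,0]]])

```text
t: 35.5
tcp_pos: [0.4497, 0.082, 0.1736]
ee_rot: [-1.181, 1.254, -1.253]
ft_force: [0.2, 0.5, -1.0]
grip_width: 0.0097
```

Call:
move_arm(plan=[[1,[0.7,0,0.41],[0,0,0]],[1,[0.7,0,0.41],[0,0,0]],[1,[0.7,0,0.41],[0,0,0]],[1,[0.7,0,0.41],[0,0,0]],[1,[0.7,0,0.41],[0,0,0]]])

```text
t: 35.92
tcp_pos: [0.5233, -0.0626, 0.1734]
ee_rot: [-1.181, 1.254, -1.252]
ft_force: [0.7, 0.9, -0.6]
grip_width: 0.0096
```

Call:
move_arm(plan=[[1,[0.7,0,0.41],[0,0,0]],[1,[0.7,0,0.41],[0,0,0]],[1,[0.7,0,0.41],[0,0,0]],[1,[0.7,0,0.41],[0,0,0]],[1,[0,0,0],[0,0,0]]])

```text
t: 36.33
tcp_pos: [0.5824, -0.1814, 0.1719]
ee_rot: [-1.181, 1.258, -1.255]
ft_force: [-0.2, -0.5, -1.0]
grip_width: 0.0097
```

```bash
python3 - <<'E'
from h import *
togo(.6029,-.2206,.06,-.06-np.pi/2)
p=snap('wrist','w17.png'); q=bot.state()['tcp_pos']; 
for o in(.016,.022): insfit(p,'grater_grip',(q[0],q[1],-.06),q[2]-o)
E
```

```text
t 36.33 tcp [ 0.5824 -0.1814  0.1719] yaw -1.635 w 0.0097 F [-0.2 -0.5 -1. ] j6 -0.3
 shift units [0.94 2.8  0.58]  turn units [ 0.02 -0.04  0.01]  after turn first: shift [0.95 2.8  0.57]
grater_grip 0.66 [318. 244. 183. 133.] col [143. 136. 129.] fit [ 0.5839 -0.1816 -0.0585] 0.887
grater_grip 0.66 [318. 244. 183. 133.] col [143. 136. 129.] fit [ 0.5833 -0.1833 -0.0645] 0.928
```

Call:
move_arm(plan=[[1,[0.48,0,0.28],[0,-0.04,0]],[1,[0.45,0,0.28],[0,0,0]],[1,[0,0.6,0],[0,0,0]],[1,[0,0.8,0],[0,0,0]],[1,[0,0.8,0],[0,0,0]]])

```text
t: 36.9
tcp_pos: [0.6026, -0.2143, 0.0864]
ee_rot: [-1.182, 1.247, -1.251]
ft_force: [-0.2, 0.2, -1.6]
grip_width: 0.0094
```

```bash
python3 - <<'E'
from h import *
togo(.6024,-.2196,.03,-.06-np.pi/2)
E
```

```text
t 36.9 tcp [ 0.6026 -0.2143  0.0864] yaw -1.625 w 0.0094 F [-0.2  0.2 -1.6] j6 -0.35
 shift units [0.13 1.41 0.  ]  turn units [-0.02  0.05  0.  ]  after turn first: shift [0.13 1.41 0.  ]
```

Call:
move_arm(plan=[[1,[0.13,0.3,0],[0,0.05,0]],[1,[0,0.5,0],[0,0,0]],[1,[0,0.4,0],[0,0,0]],[1,[0,0.15,0],[0,0,0]],[1,[0,0,0],[0,0,0]]])

```text
t: 37.32
tcp_pos: [0.6011, -0.2196, 0.0314]
ee_rot: [-1.181, 1.256, -1.251]
ft_force: [-0.1, 0.2, -1.2]
grip_width: 0.0094
```

Call:
move_arm(plan=[[1,[0,0.06,0],[0,0,0]],[1,[0,0.06,0],[0,0,0]],[1,[0,0,0],[0,0,0]],[1,[0,0,0],[0,0,0]],[1,[0,0,0],[0,0,0]]])

```text
t: 37.73
tcp_pos: [0.6022, -0.2206, 0.0285]
ee_rot: [-1.179, 1.253, -1.255]
ft_force: [-0.1, 0.4, 1.3]
grip_width: 0.0098
```

Call:
move_arm(plan=[[1,[0,0.03,0],[0,0,0]],[1,[0,0,0],[0,0,0]],[-1,[0,0,0],[0,0,0]],[-1,[0,0,0],[0,0,0]],[-1,[0,0,0],[0,0,0]]])

```text
t: 38.15
tcp_pos: [0.602, -0.2204, 0.0266]
ee_rot: [-1.18, 1.253, -1.254]
ft_force: [0.7, -0.3, 0.7]
grip_width: 0.0455
```

Call:
move_arm(plan=[[-1,[0,0,0],[0,0,0]],[-1,[0,0,0],[0,0,0]],[-1,[0,-0.5,0],[0,0,0]],[-1,[0,-0.9,0],[0,0,0]],[-1,[0,-0.9,0],[0,0,0]]])

```text
t: 38.57
tcp_pos: [0.6009, -0.22, 0.1178]
ee_rot: [-1.181, 1.257, -1.251]
ft_force: [0.3, -1.5, -0.3]
grip_width: 0.0854
```

Call:
move_arm(plan=[[-1,[0,-0.8,0],[0,-1,0]],[-1,[0,-0.3,0],[0,-1,0]],[-1,[0,0,0],[0,-1,0]],[-1,[0,0,0],[0,-0.8,0]],[-1,[0,0,0],[0,0,0]]])

```text
t: 38.98
tcp_pos: [0.602, -0.2204, 0.1627]
ee_rot: [-1.351, 0.955, -0.955]
ft_force: [0.5, -0.3, 0.0]
grip_width: 0.0858
```

```bash
python3 - <<'E'
from h import *
togo(.427,-.0372,.15,.339-np.pi/2)
t=snap('top'); insfit(t,'blank_grip',(.427,-.0372,.339)); insfit(t,'ripple_grip',(.3357,-.2802,-.17)); insfit(t,'grater_grip',(.6029,-.2206,-.06),.005)
E
```

```text
t 38.98 tcp [ 0.602  -0.2204  0.1627] yaw -1.231 w 0.0858 F [ 0.5 -0.3  0. ] j6 -0.75
 shift units [-5.78  0.32 -2.59]  turn units [-0.    0.01  0.  ]  after turn first: shift [-5.77  0.32 -2.6 ]
blank_grip 0.75 [276. 200.  31.  31.] col [173. 171. 161.] fit [ 0.4264 -0.0371  0.3238] 0.95
ripple_grip 0.73 [362. 274.  22.  33.] col [205. 192. 104.] fit [ 0.3357 -0.2802 -0.17  ] 0.0
ripple_grip 0.48 [362. 228.  11.  26.] col [209. 206. 194.] fit [ 0.3311 -0.3048 -0.0455] 0.263
ripple_grip 0.43 [300. 236.  12.  24.] col [188. 171.  86.] fit [ 0.3357 -0.2802 -0.17  ] 0.0
grater_grip 0.85 [227. 243.  32.  26.] col [183.  65.  62.] fit [ 0.6029 -0.2206 -0.06  ] 0.0
grater_grip 0.74 [332. 145.  16.  28.] col [114. 110. 103.] fit [ 0.6043 -0.2193 -0.0324] 0.419
grater_grip 0.73 [369. 153.   6.  22.] col [202. 196. 182.] fit [ 0.6029 -0.2206 -0.06  ] 0.0
```

Call:
move_arm(plan=[[-1,[-0.72,0,-0.325],[0,0,0]],[-1,[-0.72,0,-0.325],[0,0,0]],[-1,[-0.72,0,-0.325],[0,0,0]],[-1,[-0.72,0,-0.325],[0,0,0]],[-1,[-0.72,0,-0.325],[0,0,0]]])

```text
t: 39.6
tcp_pos: [0.4917, -0.1051, 0.1621]
ee_rot: [-1.349, 0.959, -0.958]
ft_force: [0.4, 1.2, 0.7]
grip_width: 0.0855
```

Call:
move_arm(plan=[[-1,[-0.72,0,-0.325],[0,0,0]],[-1,[-0.72,0,-0.325],[0,0,0]],[-1,[-0.72,0,-0.325],[0,0,0]],[-1,[0,0.3,0],[0,0,0]],[-1,[0,0,0],[0,0,0]]])

```text
t: 40.02
tcp_pos: [0.4262, -0.0364, 0.1493]
ee_rot: [-1.351, 0.958, -0.956]
ft_force: [-0.9, 0.2, -0.8]
grip_width: 0.0855
```

```bash
python3 - <<'E'
from h import *
p=snap('wrist','w18.png'); insfit(p,'blank_grip',(.427,-.0372,.33)); togo(.427,-.0372,.017,.335-np.pi/2)
E
```

```text
blank_grip 0.92 [293. 175. 103.  75.] col [145. 137. 127.] fit [ 0.4258 -0.0371  0.3363] 0.976
t 40.12 tcp [ 0.4275 -0.0375  0.1505] yaw -1.234 w 0.0855 F [-0.2 -0.1  0.6] j6 -0.51
 shift units [-0.01  3.34 -0.01]  turn units [ 0.    0.01 -0.  ]  after turn first: shift [-0.01  3.34 -0.01]
```

Call:
move_arm(plan=[[-1,[0,0.6,-0.03],[0,0,0]],[-1,[0,0.9,0],[0,0,0]],[-1,[0,0.9,0],[0,0,0]],[-1,[0,0.6,0],[0,0,0]],[-1,[0,0.3,0],[0,0,0]]])

```text
t: 40.53
tcp_pos: [0.4248, -0.0381, 0.0151]
ee_rot: [-1.352, 0.963, -0.955]
ft_force: [0.0, 0.7, -0.3]
grip_width: 0.0855
```

Call:
move_arm(plan=[[0,[0,0,0],[0,0,0]],[1,[0,0,0],[0,0,0]],[1,[0,0,0],[0,0,0]],[1,[0,0,0],[0,0,0]],[1,[0,0,0],[0,0,0]]])

```text
t: 40.95
tcp_pos: [0.4274, -0.038, 0.0198]
ee_rot: [-1.349, 0.955, -0.959]
ft_force: [-0.8, -0.0, 0.4]
grip_width: 0.0252
```

Call:
move_arm(plan=[[1,[0,0,0],[0,0,0]],[1,[0,0,0],[0,0,0]],[1,[0,-0.3,0],[0,0,0]],[1,[0,-0.8,0],[0,0,0]],[1,[0,-0.9,0],[0,0,0]]])

```text
t: 41.37
tcp_pos: [0.4247, -0.0375, 0.0977]
ee_rot: [-1.352, 0.961, -0.954]
ft_force: [0.7, -0.5, -0.7]
grip_width: 0.0105
```

Call:
move_arm(plan=[[1,[0,-0.9,0],[0,0,0]],[1,[0,-0.5,0],[0,1,0]],[1,[0,0,0],[0,1,0]],[1,[0,0,0],[0,1,0]],[1,[0,0,0],[0,0.8,0]]])

```text
t: 41.78
tcp_pos: [0.4265, -0.0378, 0.1551]
ee_rot: [-1.177, 1.257, -1.258]
ft_force: [-0.8, 0.1, -1.0]
grip_width: 0.0099
```

```bash
python3 - <<'E'
from h import *
togo(.4941,-.2140,.1,-.06-np.pi/2)
p=snap('wrist','w19.png'); q=bot.state()['tcp_pos']
for o in(.014,.018,.022): insfit(p,'blank_grip',(q[0],q[1],-.06),q[2]-o)
E
```

```text
t 41.78 tcp [ 0.4265 -0.0378  0.1551] yaw -1.637 w 0.0099 F [-0.8  0.1 -1. ] j6 -0.11
 shift units [4.28 1.38 1.98]  turn units [-0.01 -0.06  0.  ]  after turn first: shift [4.3  1.38 1.95]
blank_grip 0.89 [318. 240. 187. 136.] col [158. 151. 142.] fit [ 0.4276 -0.0349 -0.076 ] 0.911
blank_grip 0.89 [318. 240. 187. 136.] col [158. 151. 142.] fit [ 0.427  -0.0359 -0.0755] 0.935
blank_grip 0.89 [318. 240. 187. 136.] col [158. 151. 142.] fit [ 0.4278 -0.0376 -0.0683] 0.94
```

Call:
move_arm(plan=[[1,[0.5,0,0.23],[0,-0.06,0]],[1,[0.76,0,0.345],[0,0,0]],[1,[0.76,0,0.345],[0,0,0]],[1,[0.76,0,0.345],[0,0,0]],[1,[0.76,0,0.345],[0,0,0]]])

```text
t: 42.4
tcp_pos: [0.4832, -0.1842, 0.1543]
ee_rot: [-1.184, 1.247, -1.247]
ft_force: [0.7, 0.8, -0.3]
grip_width: 0.0098
```

Call:
move_arm(plan=[[1,[0.76,0,0.345],[0,0,0]],[1,[0,0.3,0],[0,0,0]],[1,[0,0.8,0],[0,0,0]],[1,[0,0.5,0],[0,0,0]],[1,[0,0,0],[0,0,0]]])

```text
t: 42.82
tcp_pos: [0.4922, -0.2125, 0.085]
ee_rot: [-1.187, 1.256, -1.241]
ft_force: [-0.5, 1.3, -1.9]
grip_width: 0.01
```

```bash
python3 - <<'E'
from h import *
togo(.4934,-.2148,.026,-.06-np.pi/2)
p=snap('wrist','w20.png'); q=bot.state()['tcp_pos']
insfit(p,'blank_grip',(q[0],q[1],-.06),q[2]-.019)
E
```

```text
t 42.82 tcp [ 0.4922 -0.2125  0.085 ] yaw -1.624 w 0.01 F [-0.5  1.3 -1.9] j6 -0.42
 shift units [0.06 1.48 0.04]  turn units [ 0.08  0.07 -0.04]  after turn first: shift [0.06 1.48 0.03]
blank_grip 0.72 [319. 243. 186. 139.] col [142. 135. 127.] fit [ 0.4927 -0.21   -0.0527] 0.92
```

Call:
move_arm(plan=[[1,[0.07,0.3,0.03],[0,0.07,0]],[1,[0,0.5,0],[0,0,0]],[1,[0,0.5,0],[0,0,0]],[1,[0,0.15,0],[0,0,0]],[1,[0,0,0],[0,0,0]]])

```text
t: 43.33
tcp_pos: [0.4955, -0.2164, 0.0315]
ee_rot: [-1.18, 1.256, -1.253]
ft_force: [-0.4, 0.4, -0.6]
grip_width: 0.0099
```

Call:
move_arm(plan=[[1,[0,0.05,0],[0,0,0]],[1,[0,0.05,0],[0,0,0]],[1,[0,0,0],[0,0,0]],[1,[0,0,0],[0,0,0]],[1,[0,0,0],[0,0,0]]])

```text
t: 43.75
tcp_pos: [0.4964, -0.2169, 0.0292]
ee_rot: [-1.179, 1.253, -1.255]
ft_force: [-0.2, 0.3, -0.1]
grip_width: 0.0098
```

Call:
move_arm(plan=[[1,[-0.03,0.05,-0.05],[0,0,0]],[1,[0,0.05,0],[0,0,0]],[1,[0,0.03,0],[0,0,0]],[1,[0,0.02,0],[0,0,0]],[1,[0,0,0],[0,0,0]]])

```text
t: 44.17
tcp_pos: [0.4944, -0.2155, 0.0247]
ee_rot: [-1.179, 1.254, -1.255]
ft_force: [-7.3, 2.7, 14.6]
grip_width: 0.0101
```

Call:
move_arm(plan=[[1,[0,-0.06,0],[0,0,0]],[-1,[0,0,0],[0,0,0]],[-1,[0,0,0],[0,0,0]],[-1,[0,0,0],[0,0,0]],[-1,[0,0,0],[0,0,0]]])

```text
t: 44.58
tcp_pos: [0.494, -0.2153, 0.0245]
ee_rot: [-1.179, 1.255, -1.254]
ft_force: [-0.3, -0.7, -0.2]
grip_width: 0.0581
```

Call:
move_arm(plan=[[-1,[0,0,0],[0,0,0]],[-1,[0,-0.5,0],[0,0,0]],[-1,[0,-0.9,0],[0,0,0]],[-1,[0,-0.9,0],[0,0,0]],[-1,[0,-0.9,0],[0,0.8,0]]])

```text
t: 45.0
tcp_pos: [0.4937, -0.2152, 0.154]
ee_rot: [-1.137, 1.316, -1.315]
ft_force: [1.4, -0.2, -0.6]
grip_width: 0.0855
```

```bash
python3 - <<'E'
from h import *
togo(.3357,-.2802,.15,-.16-np.pi/2)
p=snap('wrist'); insfit(p,'ripple_grip',(.3357,-.2802,-.16)); 
t=snap('top'); insfit(t,'ripple_grip',(.3357,-.2802,-.16)); insfit(t,'blank_grip',(.4941,-.2140,-.06),.005)
E
```

```text
t 45.0 tcp [ 0.4937 -0.2152  0.154 ] yaw -1.716 w 0.0855 F [ 1.4 -0.2 -0.6] j6 -0.33
 shift units [ 2.18  0.1  -3.67]  turn units [ 0.01  0.14 -0.  ]  after turn first: shift [ 2.23  0.1  -3.64]
ripple_grip 0.78 [ 30. 290.  55.  65.] col [183. 161.  86.] fit [ 0.3357 -0.2802 -0.16  ] 0.0
ripple_grip 0.66 [141. 258. 100.  73.] col [186. 179. 169.] fit [ 0.335  -0.2814 -0.1591] 0.951
ripple_grip 0.66 [ 50. 112.  91. 123.] col [176. 153.  74.] fit [ 0.3357 -0.2802 -0.16  ] 0.0
ripple_grip 0.7 [306. 240.  20.  26.] col [168. 155.  82.] fit [ 0.3357 -0.2802 -0.16  ] 0.0
ripple_grip 0.65 [364. 274.  17.  33.] col [205. 193. 109.] fit [ 0.3357 -0.2802 -0.16  ] 0.0
blank_grip 0.58 [167. 178.  13.  14.] col [52. 51. 51.] fit [ 0.4941 -0.214  -0.06  ] 0.0
blank_grip 0.56 [331. 178.  20.  25.] col [131. 128. 119.] fit [ 0.4958 -0.2061 -0.0841] 0.576
```

Call:
move_arm(plan=[[-1,[0,0,0],[0,0.14,0]],[-1,[0.45,0,-0.73],[0,0,0]],[-1,[0.45,0,-0.73],[0,0,0]],[-1,[0.45,0,-0.73],[0,0,0]],[-1,[0.45,0,-0.73],[0,0,0]]])

```text
t: 45.67
tcp_pos: [0.3654, -0.2675, 0.151]
ee_rot: [-1.13, 1.329, -1.323]
ft_force: [-0.4, -0.9, 0.8]
grip_width: 0.0855
```

Call:
move_arm(plan=[[-1,[0.45,0,-0.73],[0,0,0]],[-1,[0,0.3,0],[0,0,0]],[-1,[0,0,0],[0,0,0]],[-1,[0,0,0],[0,0,0]],[-1,[0,0,0],[0,0,0]]])

```text
t: 46.08
tcp_pos: [0.336, -0.2805, 0.1405]
ee_rot: [-1.129, 1.327, -1.325]
ft_force: [0.9, -0.4, 0.1]
grip_width: 0.0855
```

```bash
python3 - <<'E'
from h import *
p=snap('wrist','w21.png'); insfit(p,'ripple_grip',(.335,-.2814,-.16)); togo(.335,-.2814,.018,-.16-np.pi/2)
E
```

```text
ripple_grip 0.78 [203.  37. 106.  71.] col [195. 176. 100.] fit [ 0.335  -0.2814 -0.16  ] 0.0
ripple_grip 0.63 [136. 219. 108.  80.] col [196. 173.  88.] fit [ 0.335  -0.2814 -0.16  ] 0.0
t 46.18 tcp [ 0.3363 -0.2806  0.1409] yaw -1.73 w 0.0854 F [ 0.3 -0.3  0. ] j6 -0.62
 shift units [ 0.02  3.07 -0.03]  turn units [ 0.    0.01 -0.  ]  after turn first: shift [ 0.02  3.07 -0.03]
```

```bash
python3 - <<'E'
from h import *
p=snap('wrist','w22.png')
for n in('ripple_grip','plain_grip','comb_grip'): insfit(p,n,(.335,-.2814,-.16))
for d in bot.tip_of(p,'ripple_grip'): print(d['score'],d['at'],atz(p,d['at'],.023).round(3))
f=p['frame'].astype(int); w=((f.min(2)>120)&(f.max(2)-f.min(2)<45)).astype(np.uint8)
n,l,s,c=cv2.connectedComponentsWithStats(w)
for i in range(1,n):
    if s[i,4]>300: print(s[i],c[i].round())
E
```

```text
ripple_grip 0.77 [202.  38. 105.  75.] col [194. 174.  99.] fit [ 0.335  -0.2814 -0.16  ] 0.0
ripple_grip 0.66 [138. 217. 105.  83.] col [195. 172.  87.] fit [ 0.335  -0.2814 -0.16  ] 0.0
ripple_grip 0.62 [293. 175. 106.  82.] col [155. 148. 138.] fit [ 0.3353 -0.2801 -0.1686] 0.984
plain_grip 0.55 [453. 114. 117. 225.] col [187. 156. 114.] fit [ 0.335  -0.2814 -0.16  ] 0.0
0.56 [99.8, 221.9] [ 0.193 -0.294  0.023]
[191   0  27  54 907] [204.  25.]
[ 422   11   90  106 7102] [471.  64.]
[  170   156   242   184 12449] [288. 249.]
[124 208  52  27 702] [150. 217.]
[ 394  220  118  103 4262] [460. 268.]
[  44  244   81   76 2118] [ 79. 277.]
[ 23 248  28  33 351] [ 37. 264.]
[ 167  279   56   63 1030] [189. 312.]
[149 317  89  56 925] [184. 346.]
[ 289  320   83   53 2063] [338. 345.]
[206 326  51  30 362] [231. 340.]
```

View pics/w22.png

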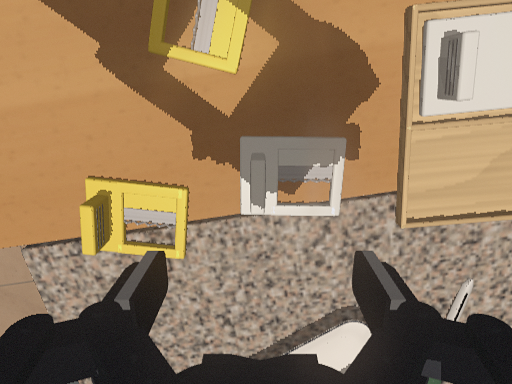

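Call:
move_arm(plan=[[-0.3,[0,0.6,-0.02],[0,0.09,0]],[-0.3,[0,0.8,0],[0,0,0]],[-0.3,[0,0.8,0],[0,0,0]],[-0.3,[0,0.6,0],[0,0,0]],[-0.3,[0,0.22,0],[0,0,0]]])

```text
t: 46.85
tcp_pos: [0.3332, -0.2791, 0.0165]
ee_rot: [-1.125, 1.338, -1.328]
ft_force: [-0.1, -0.0, -0.6]
grip_width: 0.0556
```

Call:
move_arm(plan=[[-0.3,[0,0,0],[0,0,0]],[0.5,[0,0,0],[0,0,0]],[1,[0,0,0],[0,0,0]],[1,[0,0,0],[0,0,0]],[1,[0,0,0],[0,0,0]]])

```text
t: 47.27
tcp_pos: [0.3358, -0.2817, 0.022]
ee_rot: [-1.124, 1.33, -1.336]
ft_force: [2.4, -1.8, -0.1]
grip_width: 0.0096
```

Call:
move_arm(plan=[[1,[0,0,0],[0,0,0]],[1,[0,0,0],[0,0,0]],[1,[0,-0.3,0],[0,0,0]],[1,[0,-0.8,0],[0,0,0]],[1,[0,-0.9,0],[0,0,0]]])

```text
t: 47.68
tcp_pos: [0.3338, -0.2798, 0.0998]
ee_rot: [-1.124, 1.337, -1.33]
ft_force: [0.5, -1.1, -0.7]
grip_width: 0.0093
```

Call:
move_arm(plan=[[1,[0,-0.9,0],[0,0,0]],[1,[0,-0.5,0],[0,-0.6,0]],[1,[0,0,0],[0,-0.4,0]],[1,[0,0,0],[0,0,0]],[1,[0,0,0],[0,0,0]]])

```text
t: 48.1
tcp_pos: [0.3347, -0.2807, 0.156]
ee_rot: [-1.177, 1.258, -1.258]
ft_force: [-0.9, 0.4, -1.7]
grip_width: 0.0097
```

```bash
python3 - <<'E'
from h import *
togo(.4887,-.3028,.1,-.06-np.pi/2)
p=snap('wrist','w23.png'); q=bot.state()['tcp_pos']
for o in(.016,.02): insfit(p,'ripple_grip',(q[0],q[1],-.06),q[2]-o)
E
```

```text
t 48.1 tcp [ 0.3347 -0.2807  0.156 ] yaw -1.637 w 0.0097 F [-0.9  0.4 -1.7] j6 -0.72
 shift units [0.3  1.4  3.88]  turn units [-0.   -0.06 -0.  ]  after turn first: shift [0.32 1.4  3.88]
ripple_grip 0.96 [140. 202. 106.  86.] col [201. 178.  92.] fit [ 0.3345 -0.2805 -0.06  ] 0.0
ripple_grip 0.95 [317. 240. 185. 139.] col [136. 129. 121.] fit [ 0.3355 -0.2782 -0.0698] 0.909
ripple_grip 0.88 [220.  36. 105.  73.] col [200. 181. 104.] fit [ 0.3345 -0.2805 -0.06  ] 0.0
ripple_grip 0.96 [140. 202. 106.  86.] col [201. 178.  92.] fit [ 0.3345 -0.2805 -0.06  ] 0.0
ripple_grip 0.95 [317. 240. 185. 139.] col [136. 129. 121.] fit [ 0.3355 -0.2795 -0.0662] 0.933
ripple_grip 0.88 [220.  36. 105.  73.] col [200. 181. 104.] fit [ 0.3345 -0.2805 -0.06  ] 0.0
```

Call:
move_arm(plan=[[1,[0.06,0,0.6],[0,-0.06,0]],[1,[0.065,0,0.82],[0,0,0]],[1,[0.065,0,0.82],[0,0,0]],[1,[0.065,0,0.82],[0,0,0]],[1,[0.065,0,0.82],[0,0,0]]])

```text
t: 48.67
tcp_pos: [0.4902, -0.3027, 0.1549]
ee_rot: [-1.181, 1.254, -1.251]
ft_force: [-0.5, -0.2, -1.0]
grip_width: 0.0098
```

Call:
move_arm(plan=[[1,[0,0.5,0],[0,0,0]],[1,[0,0.8,0],[0,0,0]],[1,[0,0.4,0],[0,0,0]],[1,[0,0,0],[0,0,0]],[1,[0,0,0],[0,0,0]]])

```text
t: 49.08
tcp_pos: [0.4884, -0.3024, 0.0869]
ee_rot: [-1.181, 1.255, -1.25]
ft_force: [-0.7, 0.2, -1.3]
grip_width: 0.0094
```

```bash
python3 - <<'E'
from h import *
togo(.4880,-.3038,.029,-.06-np.pi/2)
p=snap('wrist','w24.png'); q=bot.state()['tcp_pos']; insfit(p,'ripple_grip',(q[0],q[1],-.06),q[2]-.02)
E
```

```text
t 49.08 tcp [ 0.4884 -0.3024  0.0869] yaw -1.63 w 0.0094 F [-0.7  0.2 -1.3] j6 -0.56
 shift units [ 0.04  1.45 -0.  ]  turn units [ 0.03  0.01 -0.02]  after turn first: shift [ 0.04  1.45 -0.01]
ripple_grip 0.91 [318. 239. 183. 143.] col [134. 127. 119.] fit [ 0.4892 -0.3006 -0.0463] 0.919
ripple_grip 0.58 [ 9. 24. 15. 48.] col [125. 104.  39.] fit [ 0.4892 -0.303  -0.06  ] 0.0
```

Call:
move_arm(plan=[[1,[0.05,0.4,0],[0,0.05,0]],[1,[0,0.5,0],[0,0,0]],[1,[0,0.4,0],[0,0,0]],[1,[0,0.15,0],[0,0,0]],[1,[0,0,0],[0,0,0]]])

```text
t: 49.6
tcp_pos: [0.4887, -0.3048, 0.0299]
ee_rot: [-1.178, 1.257, -1.256]
ft_force: [0.5, 0.4, -0.5]
grip_width: 0.0096
```

Call:
move_arm(plan=[[1,[0,0.05,0],[0,0,0]],[1,[0,0.04,0],[0,0,0]],[1,[0,0.03,0],[0,0,0]],[1,[0,0,0],[0,0,0]],[1,[0,0,0],[0,0,0]]])

```text
t: 50.02
tcp_pos: [0.4898, -0.3054, 0.027]
ee_rot: [-1.178, 1.253, -1.258]
ft_force: [-0.4, -0.2, 6.1]
grip_width: 0.0098
```

Call:
move_arm(plan=[[1,[0,0,0],[0,0,0]],[-1,[0,0,0],[0,0,0]],[-1,[0,0,0],[0,0,0]],[-1,[0,0,0],[0,0,0]],[-1,[0,0,0],[0,0,0]]])

```text
t: 50.43
tcp_pos: [0.4887, -0.3047, 0.025]
ee_rot: [-1.178, 1.256, -1.256]
ft_force: [-0.2, 1.0, -0.4]
grip_width: 0.0575
```

Call:
move_arm(plan=[[-1,[0,0,0],[0,0,0]],[-1,[0,-0.5,0],[0,0,0]],[-1,[0,-0.9,0],[0,0,0]],[-1,[0,-1,0],[0,0,0]],[-1,[0,-1,0],[0,0,0]]])

```text
t: 50.85
tcp_pos: [0.4883, -0.3045, 0.1622]
ee_rot: [-1.179, 1.258, -1.255]
ft_force: [0.9, 0.4, 0.2]
grip_width: 0.0858
```

Call:
move_arm(plan=[[-1,[-0.8,-0.3,-0.4],[0,0,0]],[-1,[-0.8,-0.3,-0.4],[0,0,0]],[-1,[-0.8,-0.3,-0.4],[0,0,0]],[-1,[-0.8,0,-0.4],[0,0,0]],[-1,[-0.8,0,-0.4],[0,0,0]]])

```text
t: 51.27
tcp_pos: [0.4186, -0.1389, 0.198]
ee_rot: [-1.177, 1.255, -1.258]
ft_force: [0.8, 0.6, 0.7]
grip_width: 0.0858
```

Call:
move_arm(plan=[[-1,[-0.8,0,-0.4],[0,0,0]],[-1,[-0.8,0,-0.4],[0,0,0]],[-1,[-0.8,0,0],[0,0,0]],[-1,[0,0,0],[0,0,0]],[-1,[0,0,0],[0,0,0]]])

```text
t: 51.68
tcp_pos: [0.3934, -0.0411, 0.1975]
ee_rot: [-1.179, 1.253, -1.254]
ft_force: [1.2, -0.3, -0.5]
grip_width: 0.0861
```

```bash
python3 - <<'E'
from h import *
s=bot.state(); print(s['t'],s['tcp_pos'],s['ft_force'])
a=snap('top')['frame'][85:285,110:400,::-1]; b=snap('scene')['frame'][110:310,170:370,::-1]
a=cv2.resize(a,(435*1,300)); a=cv2.resize(snap('top')['frame'][85:235,110:385,::-1],(770,420),interpolation=cv2.INTER_CUBIC)
cv2.imwrite('pics/v16.png',a); cv2.imwrite('pics/s16.png',b)
p=snap('top'); 
for k,z in dict(comb_grip=.078,plain_grip=.028,grater_grip=.028,ripple_grip=.028,blank_grip=.028,glass=0,mill=0,spice_jar=0).items():
    for d in bot.tip_of(p,k)[:3]: print(k,round(d['score'],2),np.round(atz(p,d['at'],z),3))
E
```

```text
51.6833 [ 0.39342271 -0.04110803  0.19754125] [ 1.15546254 -0.34769755 -0.51949784]
comb_grip 0.68 [0.588 0.239 0.078]
plain_grip 0.56 [ 0.6   -0.314  0.028]
grater_grip 0.68 [ 0.59  -0.234  0.028]
grater_grip 0.55 [0.312 0.114 0.028]
ripple_grip 0.87 [ 0.181 -0.305  0.028]
ripple_grip 0.83 [ 0.329 -0.111  0.028]
ripple_grip 0.78 [ 0.486 -0.304  0.028]
blank_grip 0.84 [ 0.499 -0.224  0.028]
blank_grip 0.52 [0.533 0.334 0.028]
glass 0.76 [0.646 0.44  0.   ]
mill 0.89 [0.737 0.03  0.   ]
spice_jar 0.6 [ 0.745 -0.125  0.   ]
spice_jar 0.27 [ 0.603 -0.234  0.   ]
```

View pics/v16.png

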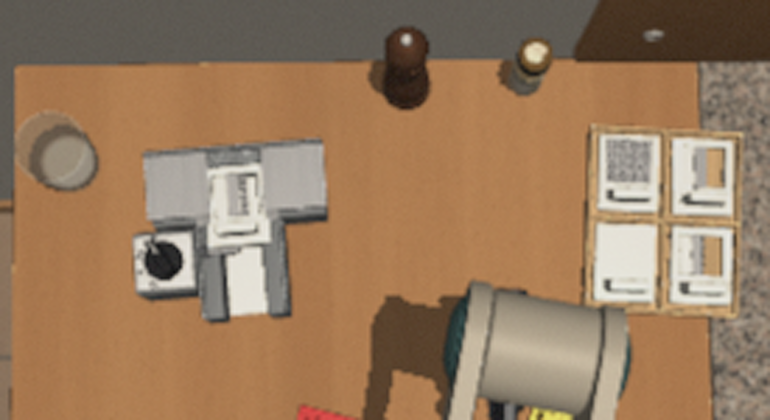

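The tray holds grater (630,175), plain (703,175), blank (628,262) and ripple (703,265), each flat in its own pocket. The comb (238,205) is home, and the glass, mill and spice jar still stand in place. Handing in.

```bash
python3 -c "
from station import bot
print(bot.hand_in())"
```

```text
the job is handed in; nothing more can be done
None
```

The slicer is changed over to the comb insert, and the job was handed in at about 52 s of the 210 s allowed.

**What I did:** I turned the dial from one dot to the open ring, took out the straight-blade insert and put it in the tray. I pushed the comb in against the end stop, turned the dial to three dots and let it spring out. The grater, blank and white ripple inserts then went into the tray.

**Last checks:**
- **Comb:** it stopped firmly at the end stop, at the spot where the straight-blade insert had sat. The dial turned past one dot without stopping, so the bolt is behind it.
- **Dial:** the close-up showed the pointer on the three dots.
- **Tray:** the last top picture shows all four inserts, each in its own pocket. I set three of them on the pocket floor with felt contact; the grater was released at the matching height with almost no contact force.
- **Bystanders:** glass, pepper mill and spice jar look unmoved. I did not touch the yellow and red look-alikes.

**What disagreed:**
- The final top-camera reading put the comb's bar about 25 mm too far ahead. I took that as detector error, because the close wrist-camera readings before locking had it home.
- Some fits of inserts in the tray or partly hidden by the arm matched poorly, so I judged those from the pictures.

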